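Load culture dishes and lock the carrier

TASK

Load every culture dish on the bench into the carrier, each lying flat at the bottom of a well of its own outline (round in round, square in square; either of the two will do). Then swing the hold-down bar right down over them, with the staple coming up through its slot, and lock it by pushing the snap hook's gate against one leg of the staple until that leg is inside the hook and the gate has snapped shut behind it, leaving the hook lying there. Leave the jars, burner and other bench things standing where they are.

Things in the scene. Friction and masses are not known exactly. Their poses are not given: they have to be found in the camera images.
- carrier: dish carrier, a grey plate fixed to the bench, 190 mm (its x) by 250 mm (its y), 22 mm high, with four wells at (+-45, +-45) mm. Origin: centre of its underside. At its -y end stands the steel staple, at its +y end the hinge of the hold-down bar.
- round_well_a (a point): round well in the carrier plate: a flat-bottomed recess 63 mm across, 10 mm deep with a 2 mm lead-in chamfer. The point is the centre of its floor, 12 mm above the bench (the plate's top is 22 mm above the bench). Same axes as the carrier.
- round_well_b (a point): round well in the carrier plate: a flat-bottomed recess 63 mm across, 10 mm deep with a 2 mm lead-in chamfer. The point is the centre of its floor, 12 mm above the bench (the plate's top is 22 mm above the bench). Same axes as the carrier.
- square_well_a (a point): square well in the carrier plate: a flat-bottomed recess 59 by 59 mm, sides along the carrier's x and y, 10 mm deep with a 2 mm lead-in chamfer. The point is the centre of its floor, 12 mm above the bench (the plate's top is 22 mm above the bench). Same axes as the carrier.
- square_well_b (a point): square well in the carrier plate: a flat-bottomed recess 59 by 59 mm, sides along the carrier's x and y, 10 mm deep with a 2 mm lead-in chamfer. The point is the centre of its floor, 12 mm above the bench (the plate's top is 22 mm above the bench). Same axes as the carrier.
- bar_hinge (a point): point on the hold-down bar's hinge axis, at the middle of its width, 47 mm above the bench; the axis runs along the carrier's x. Same axes as the carrier.
- bar_tip (a point): middle of the free end of the hold-down bar, 216 mm from the hinge axis, at half its thickness. The bar is an aluminium flat 6 mm thick, 50 mm wide (68 mm over its last 30 mm, where a cross slot 48 by 20 mm, centred 196 mm from the hinge, lets the staple through).
- bar (a joint): hinge angle of the hold-down bar (rad): 0 = right down, level, pointing to the carrier's -y, underside 44 and top 50 mm above the bench; grows upward, pi/2 = upright, 1.95 = leaning back, its stop. Stiff hinge (0.3 Nm), so it stays where left; push it with shut fingers. Down, it covers the inner edges of the dishes by 8 to 10 mm, 2 mm above seated dishes.
- hook: steel snap hook lying flat, 120 mm long, 44 wide, 14 thick, 0.11 to 0.22 kg. Origin: on its underside below the middle of the shank; x points forward out of the mouth, z up. Shank: x from -35 to 35 mm, 20 mm wide (grip it across y at x = 0). Ahead of it two 7 mm arms run to x = 85 mm either side of a 30 mm wide throat (y -15 to 15, back wall at x = 35).
- hook_gate (a point): middle of the closed gate, across the hook's mouth: x = 77, y = 0, z = 7 mm in the hook's frame. The gate is a brass flap 5 mm thick and 28 long, hinged on the -y arm at x = 77, y = -15. A 6 mm lip on the end of the +y arm narrows the mouth ahead of the gate to y from -15 to 9.5 mm.
- gate (a joint): opening angle of the gate (rad): 0 = shut (stop), 1.45 = folded fully inward. It opens only inward, to the shank, against a spring (0.05 Nm shut, 0.08 Nm open). A staple leg pushed in at the hook's y = 0 opens it with 4 to 6 N; it snaps shut once the leg's axis is at about x = 47 mm or less; a leg against the throat's back wall has its axis at x = 39 mm.
- leg_a (a point): point on one leg of the staple, 57 mm above the bench (mid-height of a hook lying on the closed bar). The staple is an upright closed arch of 8 mm steel rod fixed to the carrier: two vertical legs 36 mm apart, at x = +18 (leg_a) and -18 mm, y = -98 mm of the carrier, joined across the top at 92 mm above the bench. Same axes as the carrier.
- leg_b (a point): the same point on the other leg, x = -18 mm of the carrier. A hook laid lengthwise on the closed bar, mouth towards the carrier's -y and its middle line in line with a leg, meets that leg squarely when pushed to -y; one arm goes between the legs.
- round1: culture dish, closed, dark body under a white lid; all dishes have the same material and weigh 60 to 130 g. 30 mm high; grasp it across the lid or the full height. Origin: centre of its underside, z up. May be absent (None). Round, 60 mm across.
- round2: culture dish, closed, dark body under a white lid; all dishes have the same material and weigh 60 to 130 g. 30 mm high; grasp it across the lid or the full height. Origin: centre of its underside, z up. May be absent (None). Round, 60 mm across.
- square1: culture dish, closed, dark body under a white lid; all dishes have the same material and weigh 60 to 130 g. 30 mm high; grasp it across the lid or the full height. Origin: centre of its underside, z up. May be absent (None). Square, 56 by 56 mm, sides along its x and y axes.
- square2: culture dish, closed, dark body under a white lid; all dishes have the same material and weigh 60 to 130 g. 30 mm high; grasp it across the lid or the full height. Origin: centre of its underside, z up. May be absent (None). Square, 56 by 56 mm, sides along its x and y axes.
- jar1: bystander: white screw-lid jar, 88 mm across, 118 mm high. Origin under its centre.
- jar2: bystander: jar like jar1.
- jar3: bystander: jar like jar1.
- burner: bystander: unlit gas burner, foot 84 mm across, 146 mm high.
- carton: bystander: plain carton, 55 by 38 by 16 mm.
- washbottle: bystander: white bottle 64 mm across, 170 mm high.
- tuberack: bystander: rack of tubes, 70 by 190 mm, 116 mm high.

How it is judged:
By the outcome, as a careful person would: the job done as asked, in the order asked, and still so for the second after the job is handed in, with the robot touching nothing.
Of round1, round2, square1, square2 only 3 to 4 are there at a start; the rules pass over those that are not, and their reading is None.
At some moment in a run one of round1, round2, square1, square2, hook may be knocked a few centimetres aside while the robot is not near it.
Once in a run the grip may slacken for a moment while it holds something.
It also fails if it takes over 208 s, if anything falls off the work surface, if the arm or the gripper's body presses on something with over 40 N, if the wrist force passes 120 N, or if a joint passes its speed limit or range.

ROBOT

A 6-joint arm with a two-finger parallel gripper is mounted at the origin on the work surface. World frame = base frame: x ahead of the robot, y to its left, z up, the work surface at z = 0. Lengths are in m, angles in rad, forces in N, time in s.
With the tool pointing down it reaches from about 0.4 to 0.825 m from the base axis. Payload 7 kg.
Tool frame: the origin (TCP) lies on the mounting face of the last link; the fingertips stand 178 mm ahead of it and the grasp point (between the pads) lies 159 mm ahead of it; z points along the fingers, y is the direction in which the jaws open and shut (so a half turn about z gives the same grasp; the last joint's range is limited). The gripper opens to 88 mm and grips with 3 to 60 N. Pads are 19 mm wide; open, the fingers measure 130 mm over their backs; the gripper's body (78 mm by 193 mm) begins 47 mm behind the grasp point.
Start: joints at [0.288, 0.359, 0.012, 0, -1.224, -0.288], TCP at [0.675, -0, 0.405] pointing down, gripper open.
Joint ranges: [-3.07, 3.07], [-1.43, 2.12], [-1.02, 1.25], [-3.03, 1.67], [-3.05, -0], [-3.03, 3.03]. Speed limits (rad/s): [2.39, 2.39, 3.01, 3.14, 3.14, 3.14].

INTERFACE

Orientations are given as [roll, pitch, yaw] about the fixed x, y, z axes, in that order (R = Rz(yaw) Ry(pitch) Rx(roll)).
In Python, from station import * gives the robot as it stands.
- The arm moves only by the tool arm_command, never from a script. Its argument "targets" is a list of rows, each a list of 3 entries, a list of its own where there are three numbers: the turn, a rotation vector about the world's x, y, z in rad, then the shift along the world's x, y, z in mm, then the closure, from 0 (fully open) to 1 (shut). In form: [[[wx, wy, wz], [tx, ty, tz], fingers], ...]. A call has 1 to 8 rows; each row shifts and turns the commanded pose from where the row before left it; what a row does not reach is not made up. A row lasts 1/10 s, in which the tool goes at most 50 mm and 8.59 degrees, less where a joint would pass 70% of its speed; a pose out of reach is approached as far as the arm can. A call with a gripper value outside its range is refused whole. The fingers move at their own pace and stop on an object; "squeeze" is the grip in N (left out, the last holds). Time passes only in rows, so rows that do not move let the fingers close. It gives the time, the measured TCP pose, the force and the opening at its end, in the units of the state.
- get_state(): the state, without advancing time (a new reading comes with each control period).
- grab_frame(name): name is "scene" or "side" or "wrist"; returns (picture, depth): 400x640x3 uint8, red, green, blue; 400x640 float32, m along the optical axis (not along the pixel's ray), 0 where there is no reading.
- camera_params(name): a dict with "mtx" (3x3 intrinsics, pixels), "eye" and "orientation" of the camera in the world. Camera axes: x right, y down, z forward; pixel columns grow to the right and rows downward; lengths in m; the calibration is good to about 2 mm. A picture is of the moment at which its call begins: read the wrist's pose just before it. camera_params takes no time and is no camera call; for the wrist camera it gives the pose at the moment of the call.
- job_done(): hands the job in, once; it reports no verdict.
The state is a dict: "t": time; "q": joint angles; "qd": joint speeds; "joint_efforts": joint torques, N m; "eef_pos": TCP position; "ee_rot": TCP orientation; "force": force on the tool from outside, world axes, zero at the start; "moment": the same for the moment, N m; "width": finger opening in m.
Only numpy, scipy, OpenCV 4.12 (cv2) and the standard library are available. Lean on these libraries where they do the work, as an engineer would, in place of code of your own. Each camera call takes 0.05 s, during which the arm holds its last target.

## Working session

There is one attempt and no reset: what is moved stays moved. The work goes in short steps, Python scripts to look and compute and a tool call to move; the robot and the scene stay as the last step left them, time stands still between calls to the robot, and variables do not carry over. Pictures are saved under pics/ and viewed, and the job is handed in when it is done.

Besides the shell and the picture viewer there is one more tool, called after "Request:" by a JSON object that holds its "method" and its "body". arm_command: Moves the arm, as the interface text tells. Its arguments: {"type":"object","properties":{"targets":{"type":"array"},"squeeze":{"type":"number"}},"required":["targets"]}

```bash
mkdir -p pics; ls; cat > h.py <<'E'
from station import *
import numpy as np, cv2
from scipy.spatial.transform import Rotation as R
def cam(name):
    p=camera_params(name); K=np.array(p["mtx"]); e=np.array(p["eye"]); o=np.array(p["orientation"])
    M=o if o.shape==(3,3) else R.from_euler('xyz',o).as_matrix()
    return K,e,M
def save(n,im,crop=None,s=1):
    if crop: im=im[crop[1]:crop[3],crop[0]:crop[2]]
    if s!=1: im=cv2.resize(im,None,fx=s,fy=s,interpolation=cv2.INTER_CUBIC)
    cv2.imwrite(f"pics/{n}.png",im[...,::-1])
def atz(c,u,v,z):
    K,e,M=c; r=M@np.linalg.inv(K)@[u,v,1.]; return e+r*(z-e[2])/r[2]
def xyz(c,u,v,d):
    K,e,M=c; return e+M@(np.linalg.inv(K)@[u,v,1.])*d
def proj(c,P):
    K,e,M=c; q=K@(M.T@(np.array(P,float)-e)); return q[:2]/q[2]
E
python3 - <<'E'
from h import *
print(get_state())
for n in ["scene","side","wrist"]:
    print(n,camera_params(n))
    im,d=grab_frame(n); save(n+"0",im); np.savez(f"pics/{n}0.npz",im=im,d=d,**dict(zip("KeM",cam(n))))
E
```

```text
pics
{'t': 0.0, 'q': array([ 2.88111076e-01,  3.59432841e-01,  1.10570000e-02, -3.78920212e-04,
       -1.22412760e+00, -2.88106035e-01]), 'qd': array([ 0.00017353,  0.00068876,  0.00126048, -0.00071532,  0.0009185 ,
        0.00034327]), 'joint_efforts': array([-8.00930356e-04, -5.82726967e+01,  2.93058443e+01,  6.99745238e+00,
        6.93249181e-03, -2.06530804e-04]), 'eef_pos': array([6.74804033e-01, 1.16922980e-05, 4.03686725e-01]), 'ee_rot': array([ 3.13985468e+00, -1.43582594e-04, -1.57092021e+00]), 'force': array([ 0.25941277,  0.18390075, -0.01831701]), 'moment': array([ 0.03733019, -0.04277941,  0.02440848]), 'width': 0.08752526011137134}
scene {'mtx': array([[386.02757384,   0.        , 323.28238975],
       [  0.        , 386.02757384, 200.96566946],
       [  0.        ,   0.        ,   1.        ]]), 'eye': array([ 1.25191444, -0.04674379,  0.96269346]), 'orientation': array([-2.49247005, -0.00629075,  1.50587431])}
side {'mtx': array([[387.26732146,   0.        , 322.29164881],
       [  0.        , 387.26732146, 195.13748991],
       [  0.        ,   0.        ,   1.        ]]), 'eye': array([ 0.14791415, -0.78460331,  0.82648098]), 'orientation': array([-2.25496295, -0.01333286, -0.47947215])}
wrist {'mtx': array([[345.14015037,   0.        , 316.59851342],
       [  0.        , 345.14015037, 196.26549011],
       [  0.        ,   0.        ,   1.        ]]), 'eye': array([ 0.67454724, -0.07472757,  0.38415141]), 'orientation': array([ 2.86431449e+00, -1.17633621e-03, -3.14137394e+00])}
```

View pics/scene0.png

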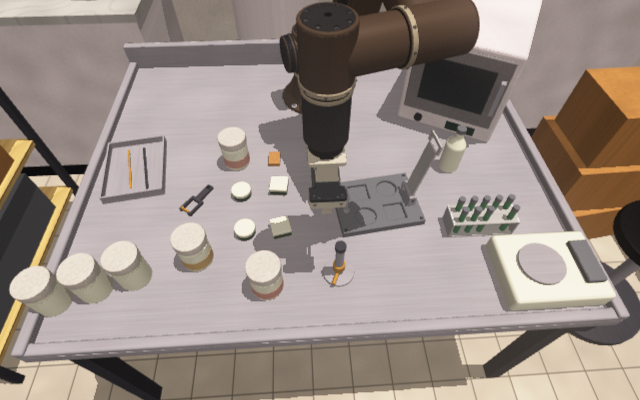

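View pics/side0.png

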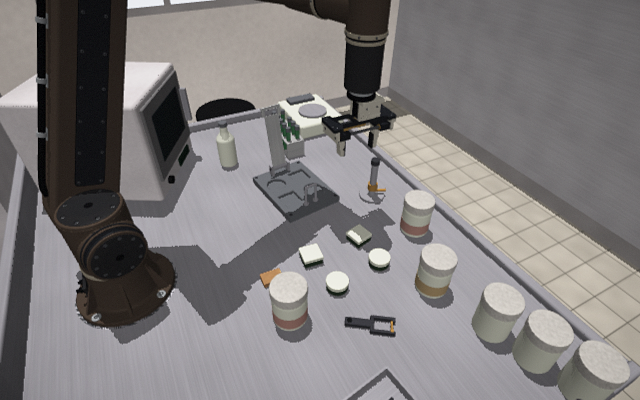

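View pics/wrist0.png

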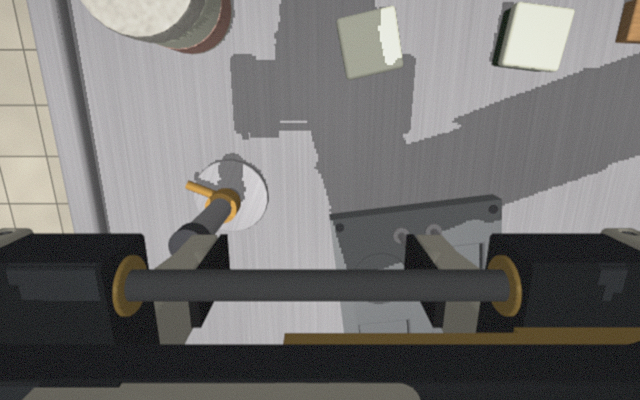

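```bash
python3 - <<'E'
from h import *
for n in ["scene","side"]:
    z=np.load(f"pics/{n}0.npz"); d=z['d']; im=z['im']
    v,u=np.mgrid[0:400,0:640]
    P=z['e']+(np.stack([u,v,np.ones_like(u)],-1)@np.linalg.inv(z['K']).T@z['M'].T)*d[...,None]
    ok=(d>0)
    b=ok&(abs(P[...,0]-0.6)<0.25)&(abs(P[...,1])<.5)
    tz=P[...,2][b&(abs(P[...,2])<0.01)]; print(n,"table z",np.median(tz))
    m=(b&(P[...,2]>0.022)&(P[...,2]<0.038)).astype(np.uint8)
    k,lab,st,c=cv2.connectedComponentsWithStats(m,connectivity=4)
    for i in range(1,k):
        if st[i,4]>60:
            q=P[lab==i]; print(st[i],"min",q.min(0).round(3),"max",q.max(0).round(3),"med",np.median(q,0).round(4))
im=np.load("pics/scene0.npz")['im']
save("s0a",im,(160,120,460,320),2.6)
im=np.load("pics/side0.npz")['im']
save("s0b",im,(230,80,490,370),2)
E
```

```text
scene table z 0.0015308020818574075
[224 157  25  10  82] min [ 0.35  -0.31   0.022] max [ 0.383 -0.232  0.038] med [ 0.3745 -0.2634  0.0297]
[440 157  19  12  63] min [0.389 0.401 0.023] max [0.433 0.456 0.038] med [0.4254 0.419  0.0303]
[ 337  172   88   61 1844] min [0.439 0.045 0.022] max [0.658 0.3   0.038] med [0.5701 0.1708 0.0239]
[269 176  20  15 268] min [ 0.437 -0.161  0.023] max [ 0.495 -0.101  0.037] med [ 0.4677 -0.1295  0.0315]
[232 181  19  17 257] min [ 0.45  -0.275  0.022] max [ 0.514 -0.218  0.037] med [ 0.4859 -0.247   0.0318]
[269 215  23  21 338] min [ 0.59  -0.158  0.022] max [ 0.656 -0.094  0.037] med [ 0.627  -0.1254  0.0314]
[234 218  21  19 310] min [ 0.595 -0.257  0.023] max [ 0.656 -0.2    0.036] med [ 0.6285 -0.2276  0.0314]
[487 240  18  47 144] min [0.715 0.456 0.022] max [0.849 0.461 0.038] med [0.7839 0.4589 0.0296]
[183 250  30  19  98] min [ 0.694 -0.388  0.022] max [ 0.747 -0.313  0.038] med [ 0.7374 -0.3348  0.0297]
[136 265  15  21  78] min [ 0.73  -0.499  0.022] max [ 0.789 -0.472  0.038] med [ 0.7716 -0.4803  0.0296]
[253 283  30  15  80] min 
[... 738 characters left out ...]
 0.022] max [ 0.822 -0.14   0.038] med [ 0.7702 -0.1889  0.0299]
[346 224  26  21 297] min [ 0.589 -0.158  0.023] max [ 0.656 -0.092  0.035] med [ 0.619  -0.1289  0.0305]
[299 244  25  21 343] min [ 0.433 -0.161  0.022] max [ 0.495 -0.097  0.034] med [ 0.4623 -0.1337  0.0302]
[369 249  22  18 318] min [ 0.594 -0.257  0.022] max [ 0.653 -0.2    0.035] med [ 0.622  -0.2312  0.0304]
[326 272  23  20 379] min [ 0.453 -0.277  0.022] max [ 0.512 -0.217  0.036] med [ 0.4807 -0.2497  0.0304]
[415 274  33  21 139] min [ 0.66  -0.397  0.022] max [ 0.719 -0.326  0.038] med [ 0.6716 -0.3806  0.0297]
[368 366  22  15  82] min [ 0.415 -0.5    0.022] max [ 0.467 -0.49   0.034] med [ 0.4446 -0.497   0.03  ]
```

View pics/s0a.png

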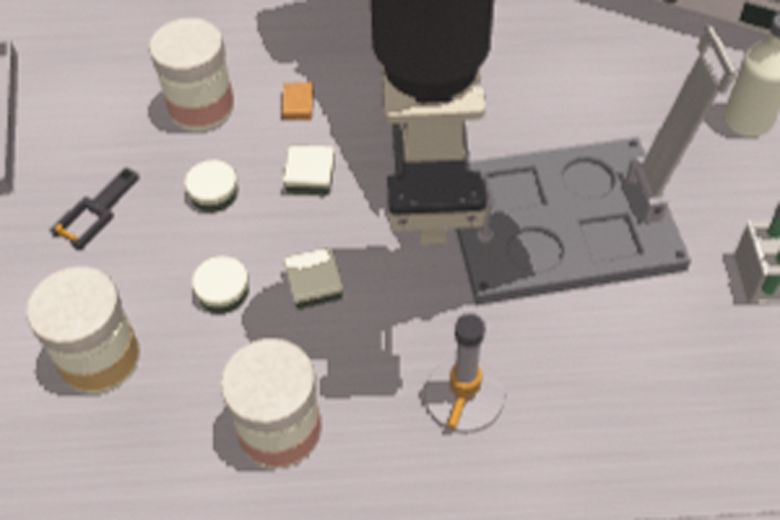

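View pics/s0b.png

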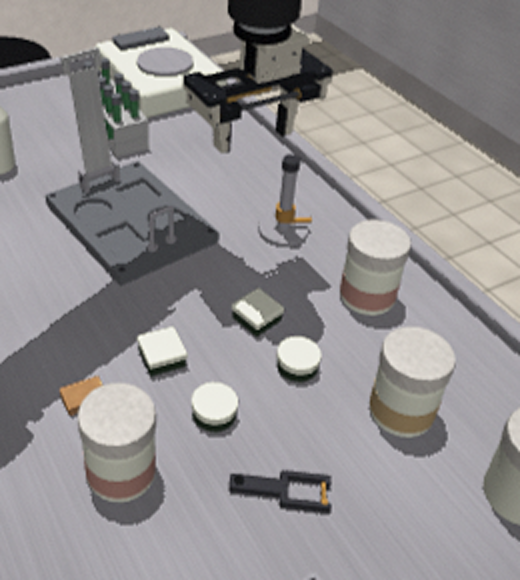

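```bash
python3 - <<'E'
from h import *
c=cam("wrist"); print(c[2].round(3))
for v in (0,100,196,235): print(v, atz(c,316,v,0.02).round(3))
# carrier fit from scene+side top-plate points
pts=[]
for n in ["scene","side"]:
    z=np.load(f"pics/{n}0.npz"); d=z['d']
    v,u=np.mgrid[0:400,0:640]
    P=z['e']+(np.stack([u,v,np.ones_like(u)],-1)@np.linalg.inv(z['K']).T@z['M'].T)*d[...,None]
    m=(d>0)&(P[...,2]>0.018)&(P[...,2]<0.028)&(P[...,0]>.43)&(P[...,0]<.67)&(P[...,1]>.02)&(P[...,1]<.31)
    q=P[m][:,:2]; pts.append(q)
    print(n,cv2.minAreaRect((q*1000).astype(np.float32)))
    m=(d>0)&(P[...,2]>0.10)&(P[...,2]<0.27)&(P[...,0]>.43)&(P[...,0]<.67)&(P[...,1]>.2)&(P[...,1]<.40)
    q=P[m]; 
    if len(q): print(len(q),q.min(0),q.max(0), q[q[:,2]>.22].mean(0))
q=np.vstack(pts); print(cv2.minAreaRect((q*1000).astype(np.float32)))
E
```

```text
[[-1.     0.    -0.001]
 [-0.     0.962  0.274]
 [ 0.001  0.274 -0.962]]
0 [ 0.675 -0.164  0.02 ]
100 [ 0.675 -0.073  0.02 ]
196 [0.675 0.029 0.02 ]
235 [0.675 0.075 0.02 ]
scene ((548.712646484375, 167.2767791748047), (193.38275146484375, 252.29525756835938), 7.477112293243408)
751 [0.49815412 0.26862727 0.10002538] [0.66946474 0.39828383 0.26334093] [0.53508326 0.29897101 0.24392717]
side ((549.648681640625, 166.6604766845703), (193.25424194335938, 255.87094116210938), 7.212444305419922)
711 [0.49819038 0.26562993 0.10071582] [0.66762707 0.39694598 0.26256356] [0.53165014 0.29837927 0.24267015]
((549.0789794921875, 166.6575469970703), (194.48191833496094, 255.2664337158203), 6.932693004608154)
```

Request:
{"method": "arm_command", "body": {"targets": [[[0,0,0],[-21,34,20],0],[[0,0,0],[-21,34,20],0],[[0,0,0],[-21,34,20],0],[[0,0,0],[-21,34,20],0],[[0,0,0],[-21,34,20],0],[[0,0,0],[-20,35,16],0],[[0,0,0],[0,0,0],0],[[0,0,0],[0,0,0],0]]}}

```text
t: 0.95
eef_pos: [0.5494, 0.2058, 0.5209]
ee_rot: [-3.141, 0.001, -1.569]
force: [0.7, -0.5, -0.8]
width: 0.0877
```

```bash
python3 - <<'E'
from h import *
s=get_state(); print(s['t'],s['eef_pos'],s['ee_rot'])
for n in ["wrist"]:
    c=cam(n); im,d=grab_frame(n); save(n+"1",im); np.savez(f"pics/{n}1.npz",im=im,d=d,K=c[0],e=c[1],M=c[2])
E
```

```text
0.95 [0.54941402 0.20576836 0.52090879] [-3.14120856e+00  5.39317961e-04 -1.56865953e+00]
```

View pics/wrist1.png

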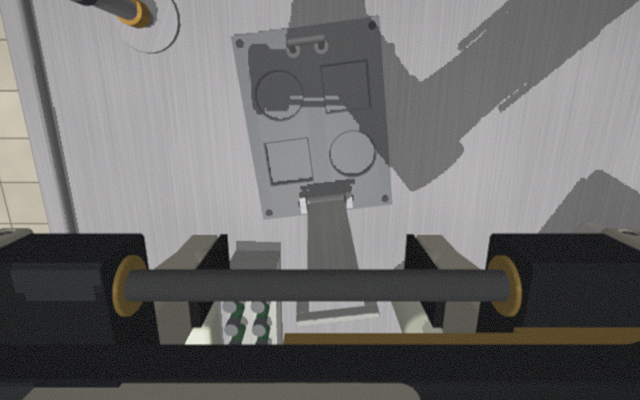

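```bash
python3 - <<'E'
from h import *
z=np.load("pics/wrist1.npz"); im=z['im']; 
g=cv2.convertScaleAbs(im,alpha=1.5,beta=0); save("w1a",g,(225,5,405,225),2.7)
c=(z['K'],z['e'],z['M'])
th=np.radians(7.3); o=np.array([.549,.167])
def W(x,y,zz):return [o[0]+x*np.cos(th)-y*np.sin(th),o[1]+x*np.sin(th)+y*np.cos(th),zz]
for p in [(-.095,-.125,.022),(.095,-.125,.022),(-.095,.125,.022),(.095,.125,.022),(.018,-.098,.092),(-.018,-.098,.092)]: print(p,proj(c,W(*p)).round(1))
print(np.median(z['d'][40:200,260:370]))
E
```

```text
(-0.095, -0.125, 0.022) [379.7  15. ]
(0.095, -0.125, 0.022) [230.9  35.6]
(-0.095, 0.125, 0.022) [392.6 203.8]
(0.095, 0.125, 0.022) [263.5 219.2]
(0.018, -0.098, 0.092) [289.6  41.6]
(-0.018, -0.098, 0.092) [322.2  37.1]
0.47080722
```

View pics/w1a.png

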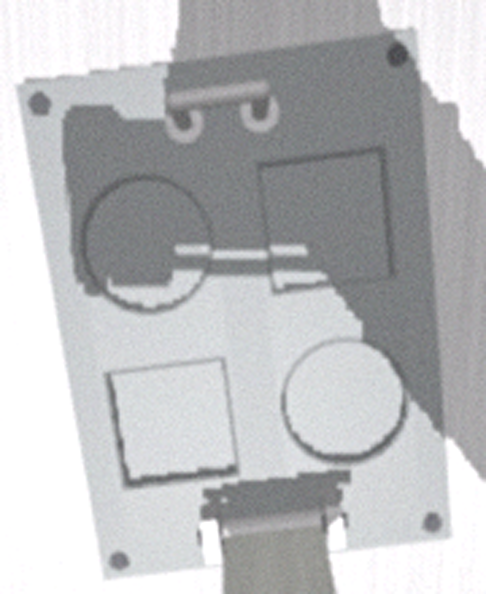

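```bash
cat > fit.py <<'E'
from h import *
from scipy.optimize import least_squares
z=np.load("pics/wrist1.npz"); c=(z['K'],z['e'],z['M'])
px=lambda u,v:(u/2.7+225,v/2.7+5)
obs=[((.095,-.125),(17,86)),((-.095,-.125),(416,28)),((-.095,.125),(451,536)),((.095,.125),(105,579)),
((.045,-.045),(146,243)),((-.045,.045),(344,400))]
sq=[((-.045,-.045),[(258,162),(384,149),(393,275),(273,290)]),((.045,.045),[(107,373),(224,359),(238,469),(126,486)])]
A=[];B=[]
for p,u in obs: A.append(p);B.append(atz(c,*px(*u),.022)[:2])
for p,us in sq: A.append(p);B.append(np.mean([atz(c,*px(*u),.022)[:2] for u in us],0))
A=np.array(A);B=np.array(B)
def f(x):
    C,S=np.cos(x[2]),np.sin(x[2]); return (A@np.array([[C,S],[-S,C]])+x[:2]-B).ravel()
r=least_squares(f,[.549,.167,.12])
print(r.x,np.degrees(r.x[2])); print((f(r.x).reshape(-1,2)*1000).round(1))
E
python3 fit.py
```

```text
[0.5492595  0.16707844 0.12985028] 7.439873158454556
[[ 1.  -1.2]
 [-0.2 -0.5]
 [-0.8  0.3]
 [ 0.5 -0.2]
 [ 0.1  0.6]
 [-0.7  0.7]
 [-0.2 -0. ]
 [ 0.4  0.3]]
```

Request:
{"method": "arm_command", "body": {"targets": [[[0,0,0],[0,-50,0],0],[[0,0,0],[0,-50,0],0],[[0,0,0],[0,-50,0],0],[[0,0,0],[0,-50,0],0],[[0,0,0],[0,-50,0],0],[[0,0,0],[0,-50,0],0],[[0,0,0],[0,-50,0],0],[[0,0,0],[0,0,0],0]]}}

```text
t: 1.8
eef_pos: [0.5492, -0.1512, 0.5192]
ee_rot: [3.139, -0.001, -1.578]
force: [-0.1, 0.7, -0.4]
width: 0.0874
```

```bash
python3 - <<'E'
from h import *
s=get_state(); print(s['t'],s['eef_pos'],s['ee_rot'],s['qd'].round(2))
for n in ["wrist"]:
    c=cam(n); im,d=grab_frame(n); save(n+"2",im); np.savez(f"pics/{n}2.npz",im=im,d=d,K=c[0],e=c[1],M=c[2])
    save("w2a",im,(180,0,460,200),2.8)
E
```

```text
1.8 [ 0.54920722 -0.15121719  0.51922944] [ 3.13869055e+00 -1.02954474e-03 -1.57814867e+00] [ 0.08 -0.01 -0.01 -0.02  0.01 -0.09]
```

View pics/wrist2.png

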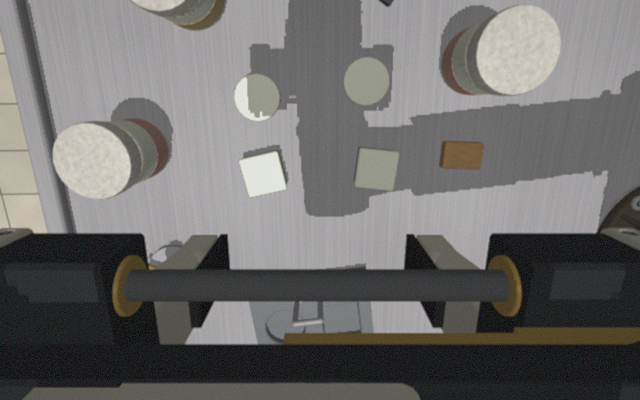

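View pics/w2a.png

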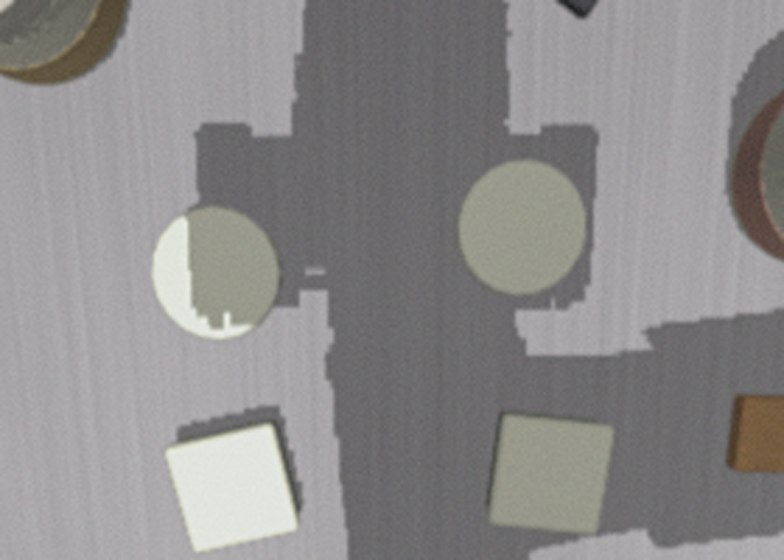

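```bash
python3 - <<'E'
from h import *
z=np.load("pics/wrist2.npz"); c=(z['K'],z['e'],z['M'])
px=lambda u,v:(u/2.8+180,v/2.8)
P=lambda u,v:atz(c,*px(u,v),.030)
print("rA",P(217,272),"rB",P(522,226))
for s in ([(166,452),(272,422),(298,525),(195,551)],[(503,412),(613,427),(600,535),(490,524)]):
    q=np.array([P(*u) for u in s]); e=np.roll(q,-1,0)-q
    print(q.mean(0).round(4),np.linalg.norm(e,axis=1).round(4),[round(np.degrees(np.arctan2(a[1],a[0]))%90,1) for a in e])
print("jar",P(750,190),atz(c,518,50,.118),atz(c,98,160,.118))
E
```

```text
rA [ 0.62438547 -0.2280371   0.03      ] rB [ 0.48259744 -0.24744017  0.03      ]
[ 0.6221 -0.1249  0.03  ] [0.0545 0.053  0.0541 0.0518] [np.float64(15.3), np.float64(12.0), np.float64(14.1), np.float64(12.5)]
[ 0.4642 -0.1302  0.03  ] [0.0544 0.0546 0.0558 0.0563] [np.float64(81.9), np.float64(86.5), np.float64(83.7), np.float64(84.9)]
jar [ 0.37879482 -0.26234871  0.03      ] [ 0.34010401 -0.27229948  0.118     ] [ 0.79140078 -0.16161098  0.118     ]
```

Request:
{"method": "arm_command", "body": {"targets": [[[0,0,0.05],[14,4,-44],0],[[0,0,0.05],[14,4,-44],0],[[0,0,0.05],[14,4,-44],0],[[0,0,0.05],[15,4,-44],0],[[0,0,0.04],[15,4,-45],0],[[0,0,0],[0,0,-30],0],[[0,0,0],[0,0,0],0],[[0,0,0],[0,0,0],0]]}}

```text
t: 2.65
eef_pos: [0.6221, -0.125, 0.2696]
ee_rot: [3.14, -0.0, -1.331]
force: [-0.1, 0.2, 0.6]
width: 0.0873
```

```bash
cat > st.py <<'E'
from h import *
s=get_state(); print(s['t'],s['eef_pos'].round(4),s['ee_rot'].round(4),s['force'].round(1),s['width'].round(4),s['q'].round(2))
E
python3 st.py
```

```text
Traceback (most recent call last):
  File "st.py", line 2, in <module>
    s=get_state(); print(s['t'],s['eef_pos'].round(4),s['ee_rot'].round(4),s['force'].round(1),s['width'].round(4),s['q'].round(2))
                                                                                               ^^^^^^^^^^^^^^^^
AttributeError: 'float' object has no attribute 'round'
```

Request:
{"method": "arm_command", "body": {"targets": [[[0,0,0],[0,0,-40],0],[[0,0,0],[0,0,-40],0],[[0,0,0],[0,0,0],0],[[0,0,0],[0,0,0],1],[[0,0,0],[0,0,0],1],[[0,0,0],[0,0,0],1],[[0,0,0],[0,0,0],1],[[0,0,0],[0,0,0],1]], "squeeze": 20}}

```text
t: 3.45
eef_pos: [0.6224, -0.125, 0.1911]
ee_rot: [-3.139, -0.0, -1.331]
force: [-1.2, 1.5, 7.0]
width: 0.056
```

Request:
{"method": "arm_command", "body": {"targets": [[[0,0,0],[0,0,30],1],[[0,0,0],[0,0,50],1],[[0,0,0],[0,10,50],1],[[0,0,0],[0,30,10],1]]}}

```text
t: 3.85
eef_pos: [0.6234, -0.0865, 0.3355]
ee_rot: [-3.133, -0.003, -1.332]
force: [1.2, 0.6, -1.7]
width: 0.0558
```

```bash
sed -i "s/s\['width'\].round(4)/round(s['width'],4)/" st.py; python3 st.py; python3 - <<'E'
from h import *
o=np.array([.5493,.1671]); th=.1298; C,S=np.cos(th),np.sin(th)
for n in ["scene","side"]:
    z=np.load(f"pics/{n}0.npz"); d=z['d']
    v,u=np.mgrid[0:400,0:640]
    P=z['e']+(np.stack([u,v,np.ones_like(u)],-1)@np.linalg.inv(z['K']).T@z['M'].T)*d[...,None]
    q=P[d>0]; r=q[:,:2]-o; L=np.stack([r@[C,S],r@[-S,C],q[:,2]],1)
    m=(abs(L[:,0])<.02)&(L[:,1]>.06)&(L[:,1]<.25)&(L[:,2]>.06)&(L[:,2]<.25)
    L=L[m]; 
    for a in np.arange(.06,.26,.03):
        k=(L[:,2]>a)&(L[:,2]<a+.03)
        if k.sum(): print(n,round(a+.015,3),L[k].mean(0).round(4),k.sum())
E
```

```text
3.85 [ 0.6234 -0.0865  0.3355] [-3.1327e+00 -2.6000e-03 -1.3324e+00] [ 1.2  0.6 -1.7] 0.0558 [ 0.17  0.33 -0.19  0.   -1.04  0.06]
scene 0.075 [0.0003 0.1015 0.0743] 66
scene 0.105 [0.0009 0.1073 0.1053] 69
scene 0.135 [1.000e-04 1.122e-01 1.357e-01] 71
scene 0.165 [0.0003 0.1175 0.1643] 77
scene 0.195 [0.0002 0.1228 0.1948] 88
scene 0.225 [-1.000e-04  1.284e-01  2.234e-01] 84
side 0.075 [0.0005 0.103  0.0751] 81
side 0.105 [-0.0005  0.108   0.1048] 84
side 0.135 [-0.      0.1131  0.1353] 93
side 0.165 [-0.0004  0.1186  0.1652] 95
side 0.195 [-0.0004  0.124   0.1955] 99
side 0.225 [-1.000e-04  1.285e-01  2.222e-01] 75
```

Request:
{"method": "arm_command", "body": {"targets": [[[0,0,-0.02],[-5,43,0],1],[[0,0,-0.02],[-5,43,0],1],[[0,0,-0.02],[-5,43,0],1],[[0,0,-0.02],[-5,43,0],1],[[0,0,-0.02],[-5,43,0],1],[[0,0,-0.01],[-5,43,-30],1],[[0,0,0],[-4,45,-40],1],[[0,0,0],[0,0,-20],1]]}}

```text
t: 4.65
eef_pos: [0.5878, 0.2117, 0.245]
ee_rot: [3.141, 0.0, -1.437]
force: [-0.5, -0.0, -1.4]
width: 0.0559
```

Request:
{"method": "arm_command", "body": {"targets": [[[0,0,0],[0,0,0],1],[[0,0,0],[0,0,0],1]]}}

```text
t: 4.85
eef_pos: [0.589, 0.2077, 0.2473]
ee_rot: [3.141, -0.001, -1.441]
force: [-0.0, 0.4, -0.5]
width: 0.0558
```

```bash
python3 st.py; python3 - <<'E'
from h import *
for n in ["wrist","scene"]:
    c=cam(n); im,d=grab_frame(n); save(n+"3",im); np.savez(f"pics/{n}3.npz",im=im,d=d,K=c[0],e=c[1],M=c[2])
E
```

```text
4.85 [0.589  0.2077 0.2473] [ 3.1410e+00 -7.0000e-04 -1.4405e+00] [-0.   0.4 -0.5] 0.0558 [ 0.65  0.42 -0.29  0.   -0.86 -0.52]
```

View pics/wrist3.png

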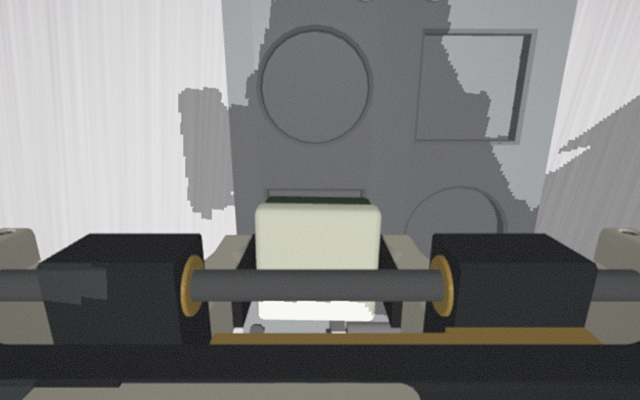

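View pics/scene3.png

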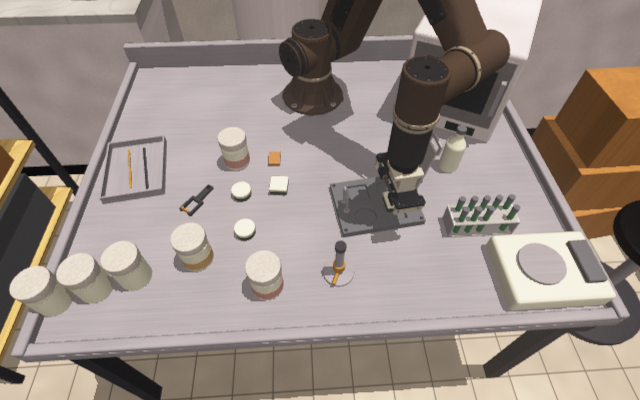

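```bash
python3 - <<'E'
from h import *
z=np.load("pics/wrist3.npz"); c=(z['K'],z['e'],z['M'])
print(atz(c,316,84,.022), np.mean([atz(c,*u,.022) for u in [(423,30),(537,30),(521,143),(415,140)]],0))
print("want .5997 .1283 ; .5105 .1167")
print("dish lid z", [xyz(c,u,v,z['d'][v,u]).round(4) for u,v in [(262,215),(375,215),(320,310),(265,310),(372,310)]])
E
```

```text
[0.59963362 0.12593053 0.022     ] [0.5103347  0.11643711 0.022     ]
want .5997 .1283 ; .5105 .1167
dish lid z [array([0.6155, 0.1852, 0.0854]), array([0.5669, 0.1785, 0.0861]), array([0.5842, 0.2284, 0.0861]), array([0.6099, 0.2315, 0.0866]), array([0.5602, 0.2247, 0.087 ])]
```

Request:
{"method": "arm_command", "body": {"targets": [[[0,0,0],[-1,9,0],1],[[0,0,0],[0,0,-15],1],[[0,0,0],[0,0,-12],1],[[0,0,0],[0,0,0],1],[[0,0,0],[0,0,0],1]]}}

```text
t: 5.45
eef_pos: [0.588, 0.2168, 0.2202]
ee_rot: [3.141, -0.0, -1.441]
force: [0.2, -0.5, -1.2]
width: 0.0562
```

Request:
{"method": "arm_command", "body": {"targets": [[[0,0,0],[0,0,-4],1],[[0,0,0],[0,0,-4],1],[[0,0,0],[0,0,-3],1],[[0,0,0],[0,0,-3],1],[[0,0,0],[0,0,-3],1],[[0,0,0],[0,0,0],1],[[0,0,0],[0,0,0],1]]}}

```text
t: 6.15
eef_pos: [0.588, 0.2169, 0.203]
ee_rot: [-3.142, -0.0, -1.441]
force: [0.6, -0.7, -1.3]
width: 0.0559
```

Request:
{"method": "arm_command", "body": {"targets": [[[0,0,0],[0,0,-1],1],[[0,0,0],[0,0,0],0.24],[[0,0,0],[0,0,0],0.24],[[0,0,0],[0,0,0],0.24],[[0,0,0],[0,0,20],0.24],[[0,0,0],[0,0,40],0.24],[[0,0,0],[0,-5,50],0.24],[[0,0,0],[0,-30,30],0.1]]}}

```text
t: 6.95
eef_pos: [0.5887, 0.1836, 0.3454]
ee_rot: [-3.137, 0.001, -1.438]
force: [1.6, -0.7, 0.2]
width: 0.0703
```

```bash
python3 st.py; python3 - <<'E'
from h import *
for n in ["wrist","scene"]:
    c=cam(n); im,d=grab_frame(n); save(n+"4",im); np.savez(f"pics/{n}4.npz",im=im,d=d,K=c[0],e=c[1],M=c[2])
save("s4a",im,(160,120,460,320),2.6)
E
```

```text
6.95 [0.5887 0.1836 0.3454] [-3.1375e+00  1.0000e-03 -1.4378e+00] [ 1.6 -0.7  0.2] 0.0703 [ 0.62  0.31 -0.21  0.   -1.05 -0.49]
```

View pics/wrist4.png

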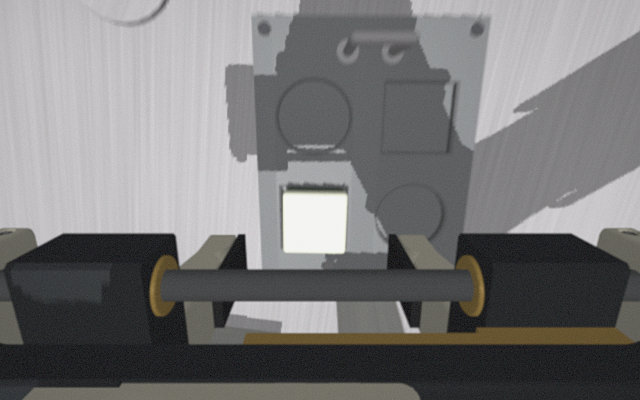

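View pics/s4a.png

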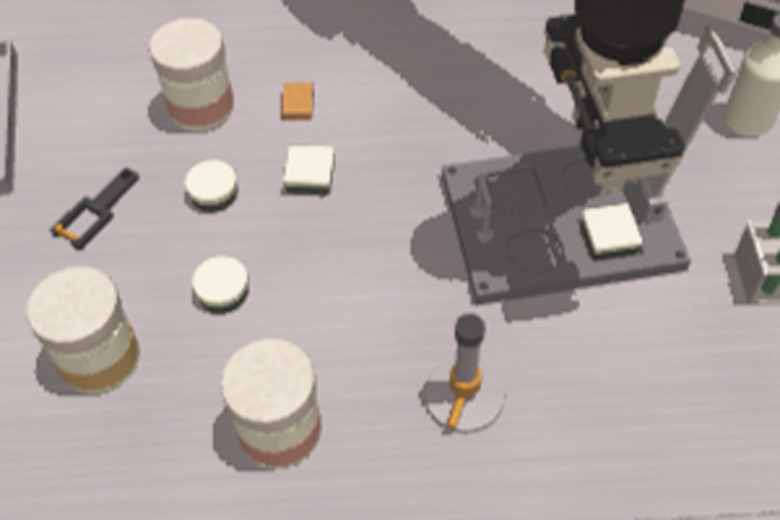

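Request:
{"method": "arm_command", "body": {"targets": [[[0,0,-0.03],[-15,-39,0],0],[[0,0,-0.03],[-15,-39,0],0],[[0,0,-0.03],[-15,-39,0],0],[[0,0,-0.03],[-16,-39,0],0],[[0,0,-0.03],[-16,-39,0],0],[[0,0,-0.03],[-16,-39,-20],0],[[0,0,-0.03],[-16,-39,-30],0],[[0,0,-0.02],[-15,-38,-20],0]]}}

```text
t: 7.85
eef_pos: [0.4629, -0.129, 0.2713]
ee_rot: [3.141, 0.0, -1.672]
force: [0.4, -0.4, -0.1]
width: 0.0877
```

```bash
python3 - <<'E'
from h import *
z=np.load("pics/wrist4.npz"); c=(z['K'],z['e'],z['M'])
print([xyz(c,u,v,z['d'][v,u]).round(4) for u,v in [(290,198),(340,198),(290,245),(340,245),(315,222)]])
E
```

```text
[array([0.6112, 0.1945, 0.0426]), array([0.5688, 0.1889, 0.0422]), array([0.6063, 0.2381, 0.042 ]), array([0.5623, 0.2318, 0.0425]), array([0.5871, 0.2134, 0.0423])]
```

Request:
{"method": "arm_command", "body": {"targets": [[[0,0,0],[0,0,0],0],[[0,0,0],[0,0,0],0]]}}

```text
t: 8.05
eef_pos: [0.4639, -0.1286, 0.272]
ee_rot: [3.14, -0.0, -1.673]
force: [0.8, -0.3, 0.2]
width: 0.0874
```

Request:
{"method": "arm_command", "body": {"targets": [[[0,0,0],[0,-1.5,-41],0],[[0,0,0],[0,0,-41],0],[[0,0,0],[0,0,0],0],[[0,0,0],[0,0,0],1],[[0,0,0],[0,0,0],1],[[0,0,0],[0,0,0],1],[[0,0,0],[0,0,0],1],[[0,0,0],[0,0,0],1]]}}

```text
t: 8.85
eef_pos: [0.4648, -0.1292, 0.192]
ee_rot: [-3.139, 0.0, -1.671]
force: [-2.0, 3.6, 7.8]
width: 0.0558
```

Request:
{"method": "arm_command", "body": {"targets": [[[0,0,0],[0,0,30],1],[[0,0,0],[0,0,50],1],[[0,0,0.02],[5,20,50],1],[[0,0,0.04],[7,38,10],1],[[0,0,0.04],[7,38,0],1],[[0,0,0.04],[7,38,0],1],[[0,0,0.04],[7,38,0],1],[[0,0,0.04],[7,38,0],1]]}}

```text
t: 9.65
eef_pos: [0.5038, 0.0806, 0.3276]
ee_rot: [-3.141, 0.0, -1.449]
force: [1.7, 0.2, -1.0]
width: 0.056
```

Request:
{"method": "arm_command", "body": {"targets": [[[0,0,0.01],[5,36,-20],1],[[0,0,0],[0,0,-40],1],[[0,0,0],[0,0,-25],1],[[0,0,0],[0,0,0],1],[[0,0,0],[0,0,0],1]]}}

```text
t: 10.15
eef_pos: [0.5093, 0.1152, 0.2426]
ee_rot: [3.141, -0.001, -1.441]
force: [-0.5, -0.3, -0.5]
width: 0.0557
```

```bash
python3 st.py; python3 - <<'E'
from h import *
for n in ["scene"]:
    c=cam(n); im,d=grab_frame(n); save(n+"5",im); 
save("s5a",im,(160,120,460,320),2.6)
E
```

```text
10.15 [0.5093 0.1152 0.2426] [ 3.1411e+00 -6.0000e-04 -1.4406e+00] [-0.5 -0.3 -0.5] 0.0557 [ 0.6   0.28 -0.53  0.   -0.76 -0.47]
```

View pics/s5a.png

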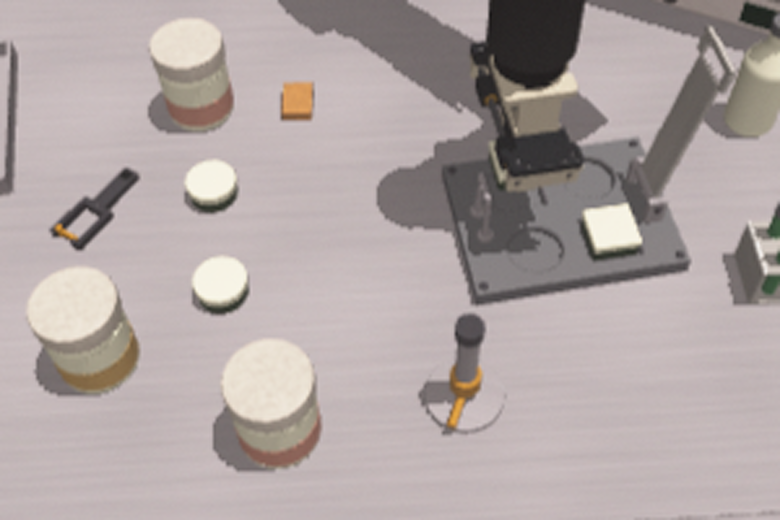

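Request:
{"method": "arm_command", "body": {"targets": [[[0,0,0],[1,2,-10],1],[[0,0,0],[0,0,-10],1],[[0,0,0],[0,0,-5],1],[[0,0,0],[0,0,-5],1],[[0,0,0],[0,0,-5],1],[[0,0,0],[0,0,-4],1],[[0,0,0],[0,0,0],1],[[0,0,0],[0,0,0],1]]}}

```text
t: 11.0
eef_pos: [0.5101, 0.1172, 0.203]
ee_rot: [3.141, -0.0, -1.441]
force: [-0.5, -0.2, 0.8]
width: 0.0559
```

Request:
{"method": "arm_command", "body": {"targets": [[[0,0,0],[0,0,0],0.24],[[0,0,0],[0,0,0],0.24],[[0,0,0],[0,0,0],0.24],[[0,0,0],[0,0,20],0.24],[[0,0,0],[0,0,40],0.24],[[0,0,0],[0,0,50],0.24],[[0,0,0],[0,0,30],0.1],[[0,0,0],[0,0,0],0]]}}

```text
t: 11.8
eef_pos: [0.5113, 0.1178, 0.3482]
ee_rot: [-3.133, 0.003, -1.44]
force: [0.3, -0.8, -1.3]
width: 0.0775
```

```bash
python3 st.py; python3 - <<'E'
from h import *
for n in ["wrist"]:
    c=cam(n); im,d=grab_frame(n); save(n+"6",im); np.savez(f"pics/{n}6.npz",im=im,d=d,K=c[0],e=c[1],M=c[2])
E
```

```text
11.8 [0.5113 0.1178 0.3482] [-3.1332e+00  2.9000e-03 -1.4400e+00] [ 0.3 -0.8 -1.3] 0.0775 [ 0.6   0.16 -0.4   0.   -1.   -0.47]
```

View pics/wrist6.png

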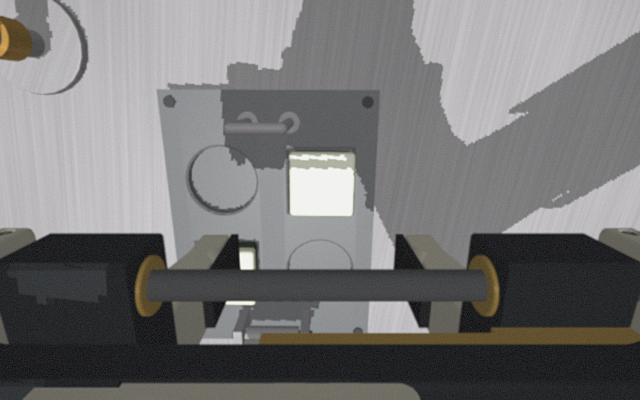

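Request:
{"method": "arm_command", "body": {"targets": [[[0,0,0],[14,-42,0],0],[[0,0,0],[14,-42,0],0],[[0,0,0],[14,-42,0],0],[[0,0,0],[14,-42,0],0],[[0,0,0],[14,-42,0],0],[[0,0,0],[14,-42,-10],0],[[0,0,0],[14,-42,-20],0],[[0,0,0],[15,-45,-20],0]]}}

```text
t: 12.65
eef_pos: [0.6227, -0.2221, 0.2918]
ee_rot: [3.14, 0.001, -1.441]
force: [0.2, 1.1, 0.1]
width: 0.0879
```

```bash
python3 st.py; python3 - <<'E'
from h import *
z=np.load("pics/wrist6.npz"); c=(z['K'],z['e'],z['M'])
print([xyz(c,u,v,z['d'][v,u]).round(4) for u,v in [(297,165),(347,165),(297,208),(347,208)]])
for n in ["wrist"]:
    c=cam(n); im,d=grab_frame(n); save(n+"7",im); np.savez(f"pics/{n}7.npz",im=im,d=d,K=c[0],e=c[1],M=c[2])
E
```

```text
12.65 [ 0.6227 -0.2221  0.2918] [ 3.1405e+00  6.0000e-04 -1.4407e+00] [0.2 1.1 0.1] 0.0879 [-0.05  0.42 -0.16 -0.   -0.99  0.18]
[array([0.5324, 0.1007, 0.0429]), array([0.4909, 0.095 , 0.0437]), array([0.5281, 0.1386, 0.0421]), array([0.485 , 0.1326, 0.0426])]
```

View pics/wrist7.png

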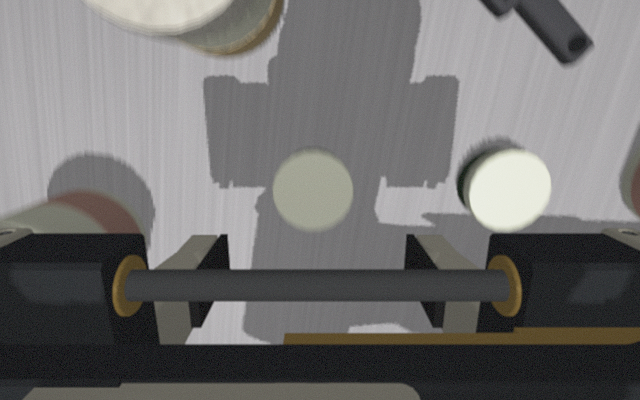

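```bash
python3 - <<'E'
from h import *
z=np.load("pics/wrist7.npz"); c=(z['K'],z['e'],z['M'])
print(atz(c,313,190,.03), atz(c,510,189,.03), atz(c,273,190,.03)-atz(c,353,190,.03), atz(c,313,149,.03)-atz(c,313,231,.03))
E
python3 st.py
```

```text
[ 0.62603934 -0.23208139  0.03      ] [ 0.4844635  -0.25137686  0.03      ] [0.05755581 0.00753668 0.        ] [ 7.83734119e-03 -6.11243232e-02 -2.77555756e-17]
12.7 [ 0.623  -0.2273  0.2871] [ 3.1353e+00  7.0000e-04 -1.4436e+00] [ 5.2 -4.5 -0.5] 0.0876 [-0.06  0.43 -0.16  0.   -0.99  0.18]
```

Request:
{"method": "arm_command", "body": {"targets": [[[0,0,0],[0,0,0],0],[[0,0,0],[0,0,0],0],[[0,0,0],[0,0,0],0]]}}

```text
t: 13.0
eef_pos: [0.6226, -0.2196, 0.2938]
ee_rot: [-3.141, 0.0, -1.44]
force: [0.5, 0.8, 0.7]
width: 0.0876
```

```bash
python3 st.py; python3 - <<'E'
from h import *
for n in ["wrist"]:
    c=cam(n); im,d=grab_frame(n); save(n+"8",im); np.savez(f"pics/{n}8.npz",im=im,d=d,K=c[0],e=c[1],M=c[2])
    save("w8",im,(260,130,560,250),2.6)
E
```

```text
13.0 [ 0.6226 -0.2196  0.2938] [-3.1414e+00  1.0000e-04 -1.4399e+00] [0.5 0.8 0.7] 0.0876 [-0.04  0.42 -0.16 -0.   -0.99  0.18]
```

View pics/w8.png

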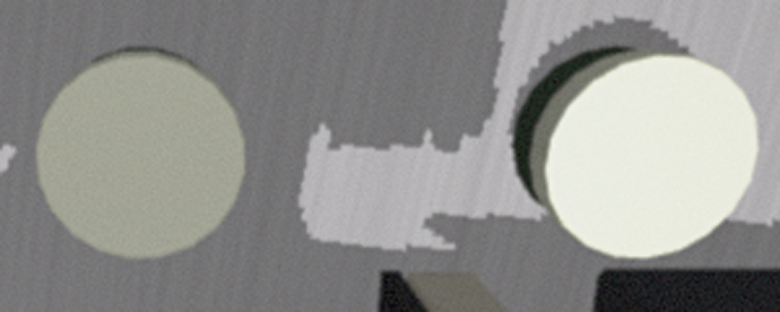

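```bash
python3 - <<'E'
from h import *
z=np.load("pics/wrist8.npz"); c=(z['K'],z['e'],z['M'])
print(atz(c,314.2,189.8,.03), atz(c,510.4,190,.03))
E
python3 st.py
```

```text
[ 0.62535954 -0.22941599  0.03      ] [ 0.48308264 -0.24806317  0.03      ]
13.05 [ 0.6227 -0.2194  0.2942] [-3.1407e+00 -1.0000e-04 -1.4394e+00] [ 0.6  1.1 -0.8] 0.0876 [-0.04  0.42 -0.16 -0.   -0.99  0.18]
```

Request:
{"method": "arm_command", "body": {"targets": [[[0,0,0],[2,-9,-20],0],[[0,0,0],[0,0,-42],0],[[0,0,0],[0,0,-41],0],[[0,0,0],[0,0,0],0],[[0,0,0],[0,0,0],1],[[0,0,0],[0,0,0],1],[[0,0,0],[0,0,0],1],[[0,0,0],[0,0,0],1]]}}

```text
t: 13.85
eef_pos: [0.6252, -0.2294, 0.1927]
ee_rot: [-3.139, -0.001, -1.441]
force: [-0.4, -0.3, -0.1]
width: 0.0615
```

Request:
{"method": "arm_command", "body": {"targets": [[[0,0,0],[0,0,0],1],[[0,0,0],[0,0,0],1]]}}

```text
t: 14.05
eef_pos: [0.6252, -0.2295, 0.1925]
ee_rot: [-3.139, -0.001, -1.44]
force: [-1.3, 2.0, 7.7]
width: 0.0597
```

Request:
{"method": "arm_command", "body": {"targets": [[[0,0,0],[0,0,30],1],[[0,0,0],[0,0,50],1],[[0,0,0],[-2,20,50],1],[[0,0,0],[-3,40,10],1],[[0,0,0],[-3,40,0],1],[[0,0,0],[-3,40,0],1],[[0,0,0],[-3,40,0],1],[[0,0,0],[-3,40,0],1]]}}

```text
t: 14.85
eef_pos: [0.6073, -0.0096, 0.3277]
ee_rot: [-3.141, 0.0, -1.441]
force: [0.3, -0.2, -0.7]
width: 0.0593
```

Request:
{"method": "arm_command", "body": {"targets": [[[0,0,0],[-3,40,0],1],[[0,0,0],[-3,40,0],1],[[0,0,0],[-2,40,-10],1],[[0,0,0],[0,17,-40],1],[[0,0,0],[0,0,-35],1],[[0,0,0],[0,0,0],1],[[0,0,0],[0,0,0],1]]}}

```text
t: 15.55
eef_pos: [0.6, 0.1259, 0.2426]
ee_rot: [3.141, -0.001, -1.441]
force: [-0.1, 0.1, 0.4]
width: 0.059
```

```bash
python3 st.py; python3 - <<'E'
from h import *
for n in ["scene"]:
    c=cam(n); im,d=grab_frame(n); save(n+"9",im); 
save("s9a",im,(160,120,460,320),2.6)
E
```

```text
15.55 [0.6    0.1259 0.2426] [ 3.1408e+00 -9.0000e-04 -1.4405e+00] [-0.1  0.1  0.4] 0.059 [ 0.53  0.41 -0.33  0.   -0.84 -0.4 ]
```

View pics/s9a.png

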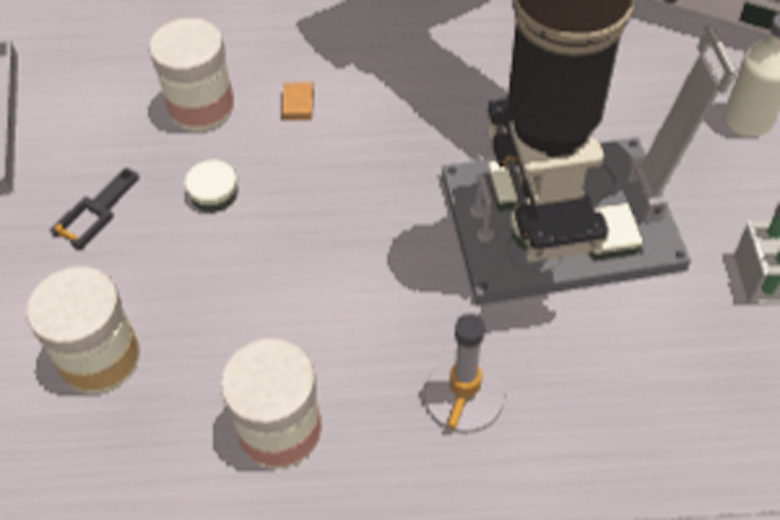

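```bash
python3 - <<'E'
from h import *
for n in ["wrist"]:
    c=cam(n); im,d=grab_frame(n); save(n+"9",im); np.savez(f"pics/{n}9.npz",im=im,d=d,K=c[0],e=c[1],M=c[2])
E
python3 st.py
```

```text
15.65 [0.6007 0.1259 0.2442] [-3.1387e+00  6.0000e-04 -1.4411e+00] [ 0.  -0.2 -0.3] 0.0597 [ 0.52  0.4  -0.32  0.   -0.84 -0.4 ]
```

View pics/wrist9.png

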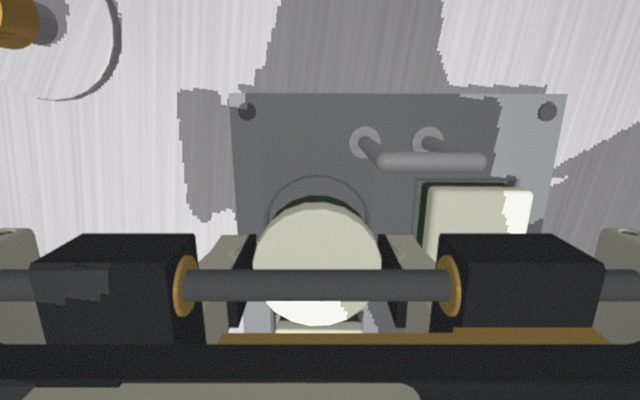

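```bash
python3 - <<'E'
from h import *
z=np.load("pics/wrist9.npz"); c=(z['K'],z['e'],z['M'])
a=atz(c,318,202,.082);b=atz(c,318,326,.082);print(a,b,(a+b)/2)
E
```

```text
[0.60398914 0.09443776 0.082     ] [0.59585105 0.15597353 0.082     ] [0.59992009 0.12520564 0.082     ]
```

Request:
{"method": "arm_command", "body": {"targets": [[[0,0,0],[-0.5,2.5,-10],1],[[0,0,0],[0,0,-10],1],[[0,0,0],[0,0,-5],1],[[0,0,0],[0,0,-5],1],[[0,0,0],[0,0,-5],1],[[0,0,0],[0,0,-4],1],[[0,0,0],[0,0,0],1],[[0,0,0],[0,0,0],1]]}}

```text
t: 16.45
eef_pos: [0.5997, 0.1287, 0.2033]
ee_rot: [-3.141, 0.0, -1.441]
force: [0.8, -2.0, 3.2]
width: 0.0597
```

Request:
{"method": "arm_command", "body": {"targets": [[[0,0,0],[0,0,0],0.22],[[0,0,0],[0,0,0],0.22],[[0,0,0],[0,0,0],0.22],[[0,0,0],[0,0,20],0.22],[[0,0,0],[0,0,40],0.22],[[0,0,0],[0,0,50],0.22],[[0,0,0],[0,0,30],0.1],[[0,0,0],[0,0,0],0]]}}

```text
t: 17.25
eef_pos: [0.6004, 0.1291, 0.3484]
ee_rot: [-3.133, 0.002, -1.44]
force: [-0.6, 0.6, -0.1]
width: 0.0795
```

```bash
python3 st.py; python3 - <<'E'
from h import *
for n in ["wrist"]:
    c=cam(n); im,d=grab_frame(n); save(n+"10",im); np.savez(f"pics/{n}10.npz",im=im,d=d,K=c[0],e=c[1],M=c[2])
E
```

```text
17.25 [0.6004 0.1291 0.3484] [-3.1333e+00  2.3000e-03 -1.4400e+00] [-0.6  0.6 -0.1] 0.0795 [ 0.53  0.3  -0.21  0.   -1.05 -0.4 ]
```

View pics/wrist10.png

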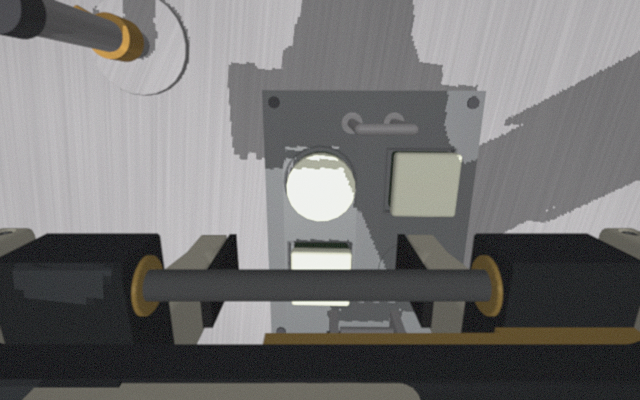

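Request:
{"method": "arm_command", "body": {"targets": [[[0,0,0.12],[-10,-32,0],0],[[0,0,0.12],[-10,-32,0],0],[[0,0,0.12],[-10,-32,0],0],[[0,0,0.12],[-10,-32,0],0],[[0,0,0.12],[-10,-31,0],0],[[0,0,0.12],[-10,-31,0],0],[[0,0,0.12],[-10,-31,0],0],[[0,0,0.12],[-10,-31,0],0]]}}

```text
t: 18.1
eef_pos: [0.5182, -0.1245, 0.3415]
ee_rot: [3.141, 0.002, -0.476]
force: [-0.1, 0.5, -0.9]
width: 0.0876
```

Request:
{"method": "arm_command", "body": {"targets": [[[0,0,0.12],[-10,-31,-10],0],[[0,0,0.12],[-10,-31,-20],0],[[0,0,0.12],[-9,-31,-20],0],[[0,0,0.12],[-8,-31,-18],0],[[0,0,0],[0,0,0],0],[[0,0,0],[0,0,0],0],[[0,0,0],[0,0,0],0]]}}

```text
t: 18.8
eef_pos: [0.4825, -0.247, 0.2748]
ee_rot: [-3.142, 0.0, -0.002]
force: [-0.6, 0.5, -0.2]
width: 0.0876
```

```bash
python3 st.py; python3 - <<'E'
from h import *
z=np.load("pics/wrist10.npz"); c=(z['K'],z['e'],z['M'])
print([xyz(c,u,v,z['d'][v,u]).round(4) for u,v in [(300,180),(342,180),(320,160),(320,212)]])
for n in ["wrist"]:
    c=cam(n); im,d=grab_frame(n); save(n+"11",im); np.savez(f"pics/{n}11.npz",im=im,d=d,K=c[0],e=c[1],M=c[2])
E
```

```text
18.8 [ 0.4825 -0.247   0.2748] [-3.1415e+00  4.0000e-04 -1.9000e-03] [-0.6  0.5 -0.2] 0.0876 [-0.11  0.27 -0.45 -0.   -0.85  1.68]
[array([0.6175, 0.1246, 0.0419]), array([0.5822, 0.1196, 0.0431]), array([0.603 , 0.1051, 0.0429]), array([0.5968, 0.1509, 0.0418])]
```

View pics/wrist11.png

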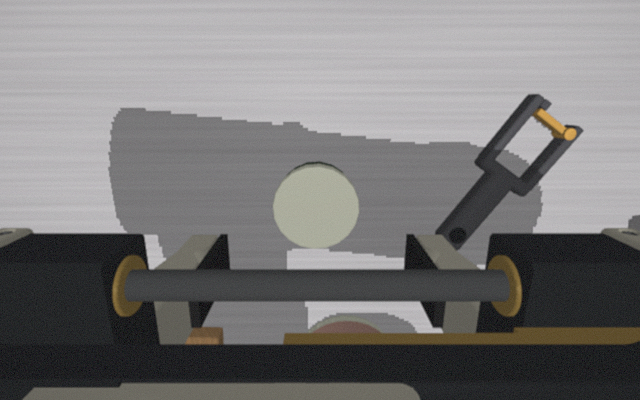

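```bash
python3 - <<'E'
from h import *
z=np.load("pics/wrist11.npz"); c=(z['K'],z['e'],z['M'])
print(atz(c,316,206,.03))
for u in [(438,232),(466,245),(457,235),(533,95),(580,128),(553,123),(515,165)]: print(u,atz(c,*u,.014).round(4))
E
```

```text
[ 0.48501802 -0.24749953  0.03      ]
(438, 232) [ 0.4594 -0.3387  0.014 ]
(466, 245) [ 0.4489 -0.3609  0.014 ]
(457, 235) [ 0.457  -0.3532  0.014 ]
(533, 95) [ 0.5577 -0.393   0.014 ]
(580, 128) [ 0.5359 -0.429   0.014 ]
(553, 123) [ 0.5393 -0.4099  0.014 ]
(515, 165) [ 0.5102 -0.3884  0.014 ]
```

Request:
{"method": "arm_command", "body": {"targets": [[[0,0,0],[2,-1,-42],0],[[0,0,0],[0,0,-42],0],[[0,0,0],[0,0,0],0],[[0,0,0],[0,0,0],1],[[0,0,0],[0,0,0],1],[[0,0,0],[0,0,0],1],[[0,0,0],[0,0,0],1],[[0,0,0],[0,0,0],1]]}}

```text
t: 19.65
eef_pos: [0.4848, -0.2485, 0.1926]
ee_rot: [3.141, -0.003, -0.001]
force: [-0.5, 2.5, 8.6]
width: 0.0593
```

Request:
{"method": "arm_command", "body": {"targets": [[[0,0,0],[0,0,0],1]]}}

```text
t: 19.75
eef_pos: [0.4849, -0.2484, 0.1926]
ee_rot: [3.141, -0.002, -0.001]
force: [-0.2, 2.6, 8.0]
width: 0.0598
```

Request:
{"method": "arm_command", "body": {"targets": [[[0,0,0],[0,0,30],1],[[0,0,0],[0,0,50],1],[[0,0,-0.06],[0,16,50],1],[[0,0,-0.12],[1,36,15],1],[[0,0,-0.12],[1,36,0],1],[[0,0,-0.12],[1,36,0],1],[[0,0,-0.12],[1,36,0],1],[[0,0,-0.12],[1,36,0],1]]}}

```text
t: 20.55
eef_pos: [0.4888, -0.052, 0.3343]
ee_rot: [-3.141, -0.001, -0.666]
force: [0.7, -0.0, -0.1]
width: 0.0593
```

Request:
{"method": "arm_command", "body": {"targets": [[[0,0,-0.12],[1,36,0],1],[[0,0,-0.12],[1,36,0],1],[[0,0,-0.12],[1,36,0],1],[[0,0,-0.12],[1,36,0],1],[[0,0,-0.12],[2,36,0],1],[[0,0,-0.12],[2,36,-10],1],[[0,0,-0.06],[2,36,-30],1],[[0,0,0],[0,6,-40],1]]}}

```text
t: 21.35
eef_pos: [0.5004, 0.2086, 0.2551]
ee_rot: [-3.136, 0.003, -1.44]
force: [-0.0, 0.6, -1.0]
width: 0.0597
```

Request:
{"method": "arm_command", "body": {"targets": [[[0,0,0],[0,0,0],1],[[0,0,0],[0,0,0],1],[[0,0,0],[0,0,0],1]]}}

```text
t: 21.65
eef_pos: [0.4999, 0.2046, 0.2555]
ee_rot: [-3.139, 0.001, -1.441]
force: [0.2, 0.7, -0.4]
width: 0.0599
```

```bash
python3 st.py; python3 - <<'E'
from h import *
for n in ["wrist","scene"]:
    c=cam(n); im,d=grab_frame(n); save(n+"12",im); np.savez(f"pics/{n}12.npz",im=im,d=d,K=c[0],e=c[1],M=c[2])
E
```

```text
21.65 [0.4999 0.2046 0.2555] [-3.1394e+00  1.0000e-03 -1.4409e+00] [ 0.2  0.7 -0.4] 0.0599 [ 0.75  0.29 -0.48  0.   -0.8  -0.62]
```

View pics/wrist12.png

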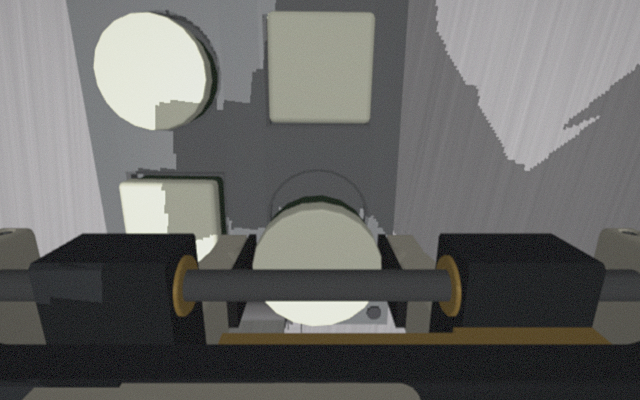

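View pics/scene12.png

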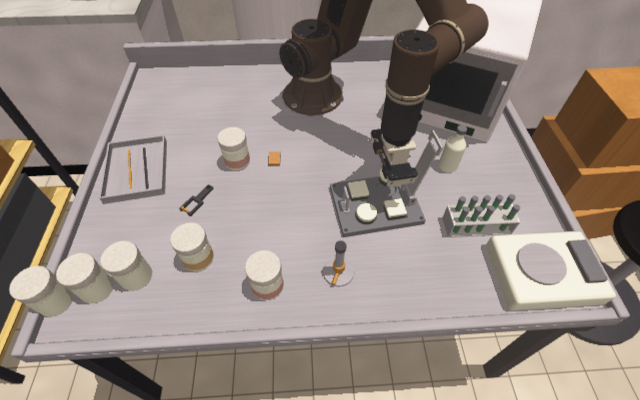

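Request:
{"method": "arm_command", "body": {"targets": [[[0,0,0],[-1,1,-20],1],[[0,0,0],[0,0,-10],1],[[0,0,0],[0,0,-7],1],[[0,0,0],[0,0,-5],1],[[0,0,0],[0,0,-5],1],[[0,0,0],[0,0,-4],1],[[0,0,0],[0,0,0],1],[[0,0,0],[0,0,0],1]]}}

```text
t: 22.55
eef_pos: [0.4986, 0.2059, 0.2034]
ee_rot: [-3.141, -0.0, -1.44]
force: [0.2, -1.5, 7.2]
width: 0.0593
```

Request:
{"method": "arm_command", "body": {"targets": [[[0,0,0],[0,0,0],0.22],[[0,0,0],[0,0,0],0.22],[[0,0,0],[0,0,0],0.22],[[0,0,0],[0,0,20],0.22],[[0,0,0],[0,0,40],0.22],[[0,0,0],[0,-5,50],0.22],[[0,0,0],[5,-35,40],0.1],[[0,0,0],[5,-20,30],0.1]]}}

```text
t: 23.35
eef_pos: [0.5078, 0.1471, 0.3825]
ee_rot: [-3.14, 0.001, -1.44]
force: [0.7, 0.4, -0.8]
width: 0.0772
```

Request:
{"method": "arm_command", "body": {"targets": [[[0,0,0],[0,0,0],0.1],[[0,0,0],[0,0,0],0.5]]}}

```text
t: 23.55
eef_pos: [0.5079, 0.1476, 0.3805]
ee_rot: [-3.14, 0.001, -1.442]
force: [0.4, -0.1, -0.4]
width: 0.0745
```

```bash
python3 st.py; python3 - <<'E'
from h import *
for n in ["wrist"]:
    c=cam(n); im,d=grab_frame(n); save(n+"13",im); np.savez(f"pics/{n}13.npz",im=im,d=d,K=c[0],e=c[1],M=c[2])
E
```

```text
23.55 [0.5079 0.1476 0.3805] [-3.1401e+00  1.3000e-03 -1.4420e+00] [ 0.4 -0.1 -0.4] 0.0745 [ 0.65  0.14 -0.34 -0.   -1.09 -0.52]
```

View pics/wrist13.png

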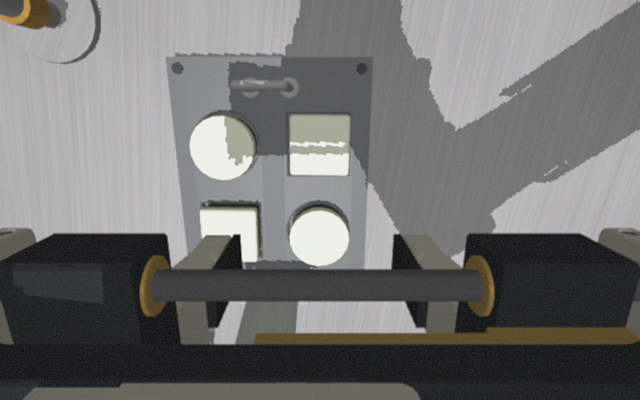

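Request:
{"method": "arm_command", "body": {"targets": [[[0,0,0],[0,0,45],1],[[0,0,0],[0,0,45],1],[[0,0,0],[4,36,5],1],[[0,0,0],[4,36,0],1],[[0,0,0],[4,36,0],1],[[0,0,0],[4,36,0],1],[[0,0,0],[4,38,0],1],[[0,0,0],[0,0,0],1]]}}

```text
t: 24.4
eef_pos: [0.5279, 0.3347, 0.4714]
ee_rot: [3.138, -0.002, -1.437]
force: [-0.4, -0.2, -0.4]
width: 0.0083
```

```bash
python3 st.py; python3 - <<'E'
from h import *
z=np.load("pics/wrist13.npz"); c=(z['K'],z['e'],z['M'])
for pts in ([(298,225),(340,225),(319,212),(319,255)],[(205,133),(243,133),(223,165)],[(296,122),(343,122),(296,168),(343,168)],[(208,215),(250,215),(208,232),(250,232)]):
    print([round(float(xyz(c,u,v,z['d'][v,u])[2]),4) for u,v in pts])
E
```

```text
24.4 [0.5279 0.3347 0.4714] [ 3.1380e+00 -2.4000e-03 -1.4375e+00] [-0.4 -0.2 -0.4] 0.0083 [ 0.88  0.24  0.   -0.   -1.33 -0.74]
[0.0426, 0.0417, 0.0418, 0.042]
[0.042, 0.0421, 0.0425]
[0.043, 0.0416, 0.0432, 0.0407]
[0.0437, 0.043, 0.0414, 0.0428]
```

Request:
{"method": "arm_command", "body": {"targets": [[[0,0,0],[0,0,0],1]]}}

```text
t: 24.5
eef_pos: [0.5276, 0.3317, 0.4723]
ee_rot: [3.138, -0.002, -1.439]
force: [-0.2, -0.5, -0.1]
width: 0.0025
```

Request:
{"method": "arm_command", "body": {"targets": [[[0,0,0],[0,0,-25],1],[[0,0,0],[0,0,-30],1],[[0,0,0],[0,0,-22],1],[[0,0,0],[0,0,0],1]]}}

```text
t: 24.9
eef_pos: [0.527, 0.3288, 0.394]
ee_rot: [3.136, -0.004, -1.442]
force: [-0.6, -0.8, 0.5]
width: 0.0005
```

```bash
python3 st.py; python3 - <<'E'
from h import *
for n in ["scene","side"]:
    c=cam(n); im,d=grab_frame(n); save(n+"14",im)
    save(n+"14a",im,(300,60,520,260) if n=="scene" else (200,50,420,230),3)
E
```

```text
24.9 [0.527  0.3288 0.394 ] [ 3.1358 -0.0039 -1.4417] [-0.6 -0.8  0.5] 0.0005 [ 0.87  0.28 -0.13 -0.   -1.17 -0.74]
```

View pics/scene14a.png

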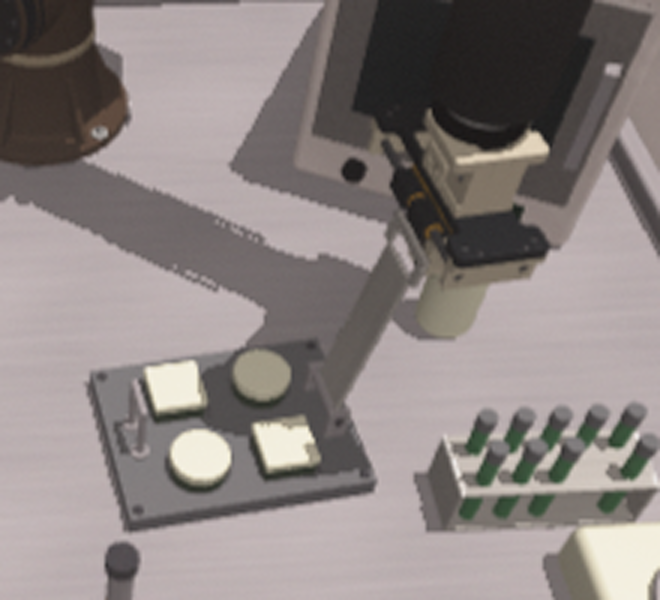

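View pics/side14a.png

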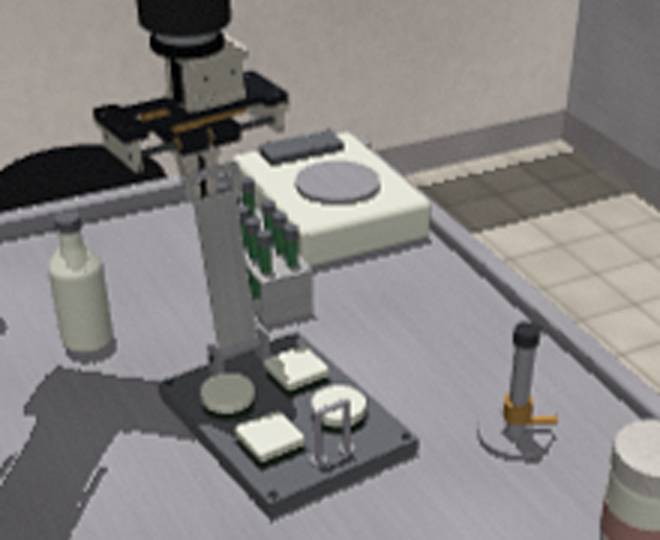

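Request:
{"method": "arm_command", "body": {"targets": [[[0,0,0],[2,-15,0],1],[[0,0,0],[2,-15,0],1],[[0,0,0],[2,-15,-3],1],[[0,0,0],[2,-15,-5],1],[[0,0,0],[2,-15,-5],1],[[0,0,0],[2,-15,-5],1]]}}

```text
t: 25.6
eef_pos: [0.5401, 0.2384, 0.3795]
ee_rot: [-3.142, 0.0, -1.441]
force: [0.3, 1.0, 0.9]
width: 0.0008
```

```bash
python3 st.py; python3 - <<'E'
from h import *
for n in ["scene"]:
    c=cam(n); im,d=grab_frame(n); save(n+"15",im)
    save(n+"15a",im,(300,60,520,260) if n=="scene" else (200,50,420,230),3)
E
```

```text
25.6 [0.5401 0.2384 0.3795] [-3.1416  0.     -1.4412] [0.3 1.  0.9] 0.0008 [ 0.75  0.24 -0.22  0.   -1.12 -0.62]
```

View pics/scene15a.png

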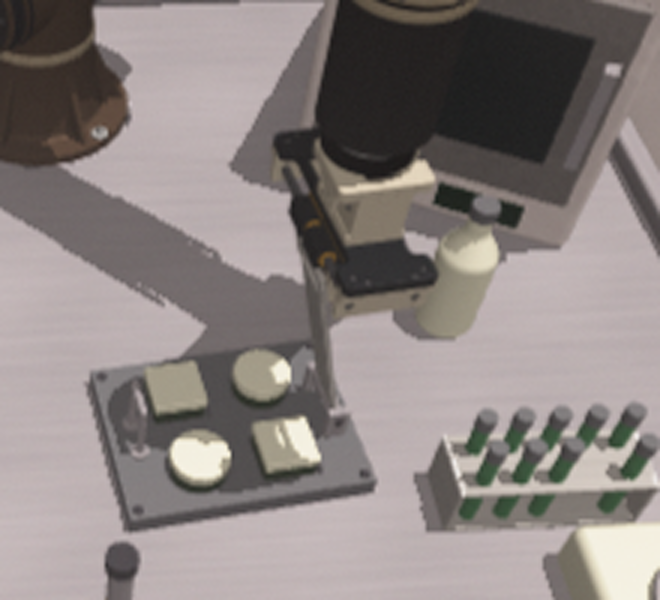

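Request:
{"method": "arm_command", "body": {"targets": [[[0,0,0],[2.5,-19,-12],1],[[0,0,0],[2,-17,-12],1],[[0,0,0],[2,-18,-10],1],[[0,0,0],[2,-14,-13],1],[[0,0,0],[2,-13,-14],1],[[0,0,0],[1.5,-11,-16],1],[[0,0,0],[1,-9,-17],1],[[0,0,0],[1,-7,-14],1]]}}

```text
t: 26.45
eef_pos: [0.5536, 0.1304, 0.27]
ee_rot: [3.14, -0.001, -1.442]
force: [-0.5, 0.4, -0.1]
width: 0.0005
```

```bash
python3 st.py; python3 - <<'E'
from h import *
for n in ["scene","side"]:
    c=cam(n); im,d=grab_frame(n); save(n+"16",im)
    save(n+"16a",im,(300,60,520,260) if n=="scene" else (200,50,420,230),3)
E
```

```text
26.45 [0.5536 0.1304 0.27  ] [ 3.1399e+00 -7.0000e-04 -1.4416e+00] [-0.5  0.4 -0.1] 0.0005 [ 0.58  0.31 -0.4  -0.   -0.86 -0.45]
```

View pics/scene16a.png

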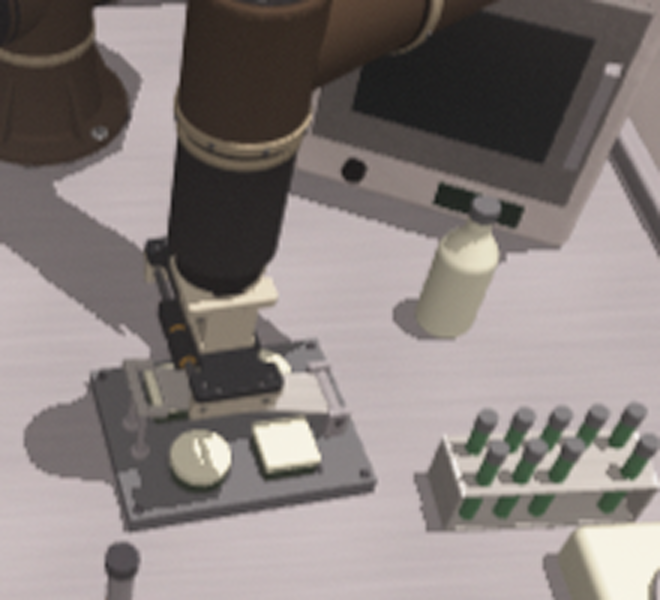

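View pics/side16a.png

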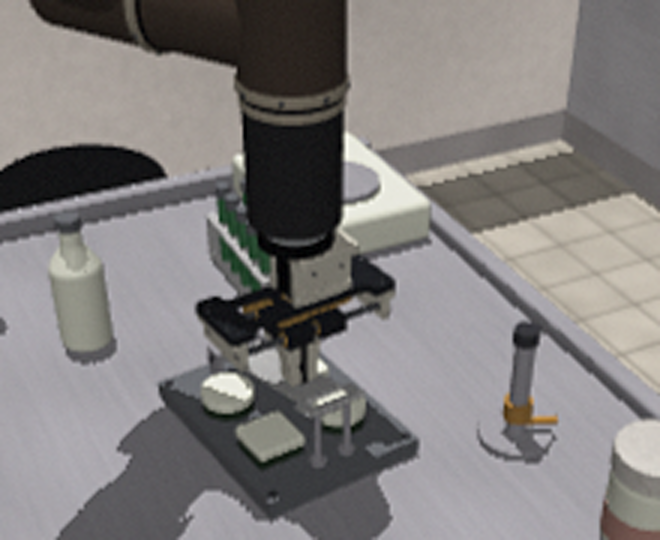

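Request:
{"method": "arm_command", "body": {"targets": [[[0,0,0],[0.5,-3,-15],1],[[0,0,0],[0,-2,-12],1],[[0,0,0],[0,0,-8],1],[[0,0,0],[0,0,-4],1],[[0,0,0],[0,0,-2],1],[[0,0,0],[0,0,0],1]]}}

```text
t: 27.15
eef_pos: [0.5545, 0.1272, 0.2308]
ee_rot: [3.141, -0.0, -1.441]
force: [0.3, 0.1, 0.3]
width: 0.0002
```

Request:
{"method": "arm_command", "body": {"targets": [[[0,0,0],[0,0,-2],1],[[0,0,0],[0,0,-1],1],[[0,0,0],[0,0,-1],1],[[0,0,0],[0,0,0],1]]}}

```text
t: 27.55
eef_pos: [0.5546, 0.1272, 0.2283]
ee_rot: [-3.14, 0.0, -1.44]
force: [-4.1, -0.7, 11.5]
width: 0.0002
```

Request:
{"method": "arm_command", "body": {"targets": [[[0,0,0],[0,0,30],1],[[0,0,0],[0,0,50],1],[[0,0,0.06],[-5,-30,25],0.5],[[0,0,0.06],[-5,-38,0],0],[[0,0,0.06],[-5,-38,0],0],[[0,0,0.06],[-5,-38,0],0],[[0,0,0.06],[-5,-38,0],0],[[0,0,0.06],[-5,-38,0],0]]}}

```text
t: 28.35
eef_pos: [0.524, -0.0943, 0.3323]
ee_rot: [-3.141, -0.0, -1.078]
force: [1.0, -0.8, 0.4]
width: 0.0429
```

Request:
{"method": "arm_command", "body": {"targets": [[[0,0,0.06],[-5,-38,0],0],[[0,0,0.06],[-5,-38,0],0],[[0,0,0.06],[-5,-38,0],0],[[0,0,0.06],[-6,-38,0],0],[[0,0,0.06],[-6,-38,0],0],[[0,0,0.06],[-6,-38,0],0],[[0,0,0.06],[-6,-38,0],0],[[0,0,0.06],[-6,-10,-10],0]]}}

```text
t: 29.15
eef_pos: [0.4794, -0.3721, 0.3228]
ee_rot: [3.141, -0.003, -0.6]
force: [-1.2, 0.6, -0.6]
width: 0.0876
```

Request:
{"method": "arm_command", "body": {"targets": [[[0,0,0],[0,0,0],0],[[0,0,0],[0,0,0],0],[[0,0,0],[0,0,0],0]]}}

```text
t: 29.45
eef_pos: [0.4799, -0.3683, 0.3224]
ee_rot: [-3.141, -0.001, -0.601]
force: [0.3, -0.6, 0.4]
width: 0.0876
```

```bash
python3 st.py; python3 - <<'E'
from h import *
for n in ["wrist","scene"]:
    c=cam(n); im,d=grab_frame(n); save(n+"17",im); np.savez(f"pics/{n}17.npz",im=im,d=d,K=c[0],e=c[1],M=c[2])
save("s17a",im,(160,120,460,320),2.6)
E
```

```text
29.45 [ 0.4799 -0.3683  0.3224] [-3.1414e+00 -7.0000e-04 -6.0100e-01] [ 0.3 -0.6  0.4] 0.0876 [-0.33  0.31 -0.26  0.   -1.    1.3 ]
```

View pics/wrist17.png

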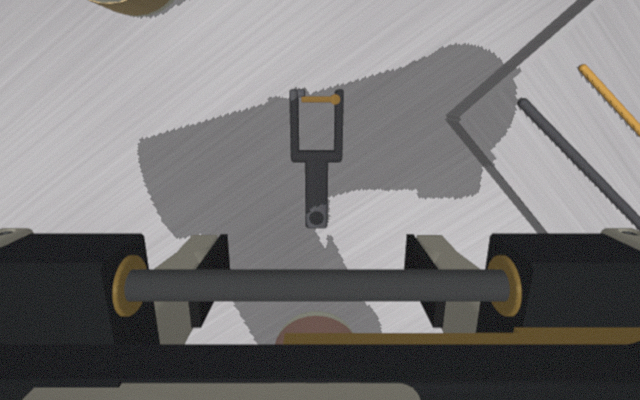

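View pics/s17a.png

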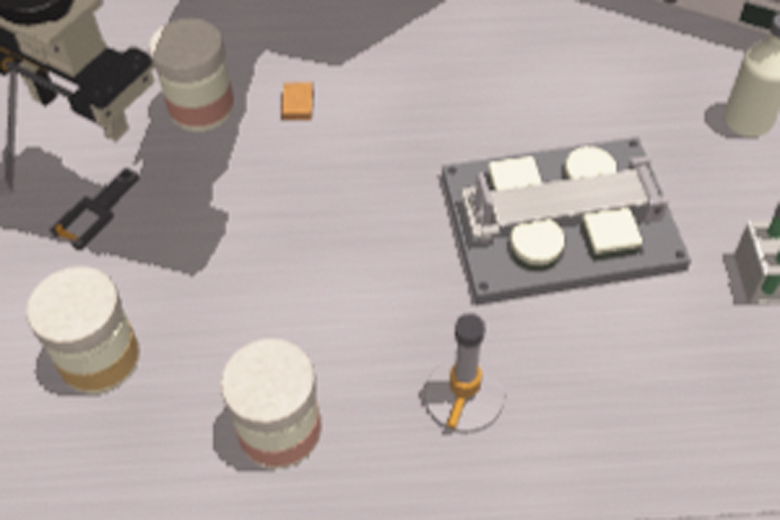

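```bash
python3 - <<'E'
from h import *
z=np.load("pics/wrist17.npz"); c=(z['K'],z['e'],z['M'])
save("w17a",z['im'],(270,70,370,240),3.4)
for u in [(305.5,200),(327,200),(304.5,175),(327.5,175),(316,228),(318,151),(318,99)]: print(u,atz(c,*u,.014).round(4))
E
```

```text
(305.5, 200) [ 0.4757 -0.3547  0.014 ]
(327, 200) [ 0.4651 -0.3702  0.014 ]
(304.5, 175) [ 0.4944 -0.3667  0.014 ]
(327.5, 175) [ 0.4833 -0.3829  0.014 ]
(316, 228) [ 0.449  -0.3475  0.014 ]
(318, 151) [ 0.5049 -0.3878  0.014 ]
(318, 99) [ 0.5395 -0.4115  0.014 ]
```

View pics/w17a.png

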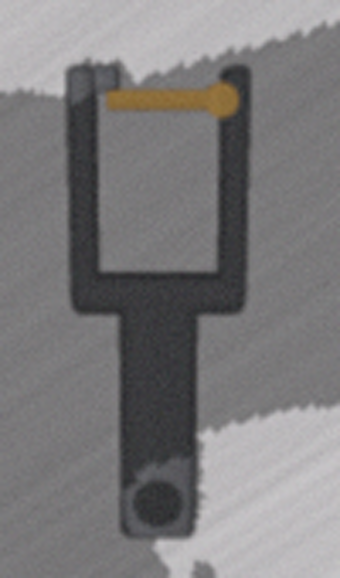

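```bash
python3 - <<'E'
from h import *
z=np.load("pics/wrist17.npz"); c=(z['K'],z['e'],z['M'])
t=atz(c,316.8,228,.014);b=atz(c,316.8,150,.014);m=atz(c,316.8,89.4,.014)
d=m-t; a=np.arctan2(d[1],d[0]); u=np.array([np.cos(a),np.sin(a),0])
print(t,b,m,np.linalg.norm(b-t),np.linalg.norm(m-t),a,np.degrees(a)); print((t+35*u/1000),(b-35*u/1000),m-85*u/1000)
s=get_state();print(s['eef_pos'],s['ee_rot'])
E
```

```text
[ 0.44860213 -0.34808102  0.014     ] [ 0.50613946 -0.38749238  0.014     ] [ 0.54616081 -0.41490581  0.014     ] 0.06974094707287208 0.11825079335735797 -0.6005675123567031 -34.40998377071001
[ 0.47747766 -0.36785989  0.014     ] [ 0.47726393 -0.3677135   0.014     ] [ 0.47603453 -0.3668714   0.014     ]
[ 0.47998765 -0.36817541  0.32246211] [-3.14136417e+00 -9.22730128e-04 -6.00158307e-01]
```

Request:
{"method": "arm_command", "body": {"targets": [[[0,0,0],[-3,0.5,-40],0.4],[[0,0,0],[0,0,-45],0.4],[[0,0,0],[0,0,-40],0.4],[[0,0,0],[0,0,-16],0.4],[[0,0,0],[0,0,0],0.4],[[0,0,0],[0,0,0],1],[[0,0,0],[0,0,0],1],[[0,0,0],[0,0,0],1]], "squeeze": 35}}

```text
t: 30.35
eef_pos: [0.4768, -0.3682, 0.1812]
ee_rot: [-3.141, -0.001, -0.6]
force: [-0.2, 0.5, -0.1]
width: 0.0341
```

Request:
{"method": "arm_command", "body": {"targets": [[[0,0,0],[0,0,0],1],[[0,0,0],[0,0,0],1],[[0,0,0],[0,0,0],1]]}}

```text
t: 30.65
eef_pos: [0.4766, -0.3684, 0.1811]
ee_rot: [-3.141, -0.001, -0.601]
force: [0.9, 1.9, 2.0]
width: 0.0196
```

Request:
{"method": "arm_command", "body": {"targets": [[[0,0,0],[0,0,25],1],[[0,0,0],[0,0,40],1],[[0,0,0],[0,10,45],1],[[0,0,-0.06],[6,38,40],1],[[0,0,-0.06],[6,38,0],1],[[0,0,-0.06],[6,38,0],1],[[0,0,-0.06],[6,38,0],1],[[0,0,-0.06],[6,38,0],1]]}}

```text
t: 31.45
eef_pos: [0.5055, -0.1708, 0.3268]
ee_rot: [3.142, 0.0, -0.904]
force: [0.6, -0.0, -0.9]
width: 0.0193
```

Request:
{"method": "arm_command", "body": {"targets": [[[0,0,-0.06],[6,38,0],1],[[0,0,-0.06],[6,38,0],1],[[0,0,-0.06],[6,38,0],1],[[0,0,-0.06],[6,38,0],1],[[0,0,-0.06],[6,38,0],1],[[0,0,-0.06],[6,38,0],1],[[0,0,-0.06],[6,38,0],1],[[0,0,-0.06],[6,38,0],1]]}}

```text
t: 32.25
eef_pos: [0.5536, 0.1332, 0.3267]
ee_rot: [3.141, 0.0, -1.383]
force: [0.0, -0.2, -1.8]
width: 0.0197
```

Request:
{"method": "arm_command", "body": {"targets": [[[0,0,-0.06],[6,20,0],1],[[0,0,0],[6,20,-20],1],[[0,0,0],[0,0,0],1],[[0,0,0],[0,0,0],1],[[0,0,0],[0,0,0],1]]}}

```text
t: 32.75
eef_pos: [0.5658, 0.1712, 0.3071]
ee_rot: [3.141, -0.0, -1.441]
force: [0.0, -0.4, -2.0]
width: 0.0197
```

```bash
python3 st.py; python3 - <<'E'
from h import *
for n in ["wrist"]:
    c=cam(n); im,d=grab_frame(n); save(n+"18",im); np.savez(f"pics/{n}18.npz",im=im,d=d,K=c[0],e=c[1],M=c[2])
E
```

```text
32.75 [0.5658 0.1712 0.3071] [ 3.1414e+00 -2.0000e-04 -1.4411e+00] [ 0.  -0.4 -2. ] 0.0197 [ 0.62  0.3  -0.31  0.   -0.96 -0.49]
```

View pics/wrist18.png

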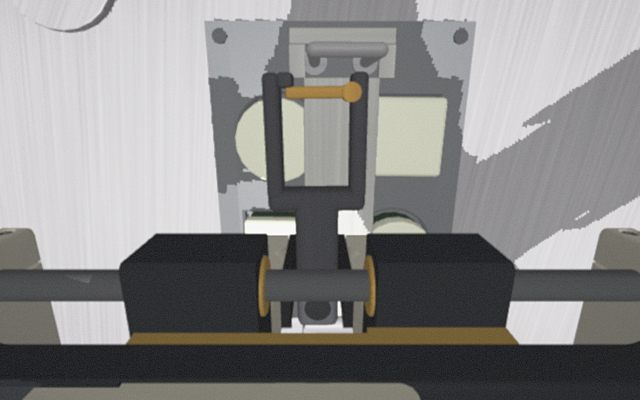

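Request:
{"method": "arm_command", "body": {"targets": [[[0,0,0],[1,1,-30],1],[[0,0,0],[0,0,-25],1],[[0,0,0],[0,0,-10],1],[[0,0,0],[0,0,0],1],[[0,0,0],[0,0,0],1]]}}

```text
t: 33.3
eef_pos: [0.5674, 0.1727, 0.243]
ee_rot: [-3.14, 0.0, -1.441]
force: [-0.3, 1.4, -1.5]
width: 0.0197
```

```bash
python3 st.py; python3 - <<'E'
from h import *
for n in ["wrist","side"]:
    c=cam(n); im,d=grab_frame(n); save(n+"19",im); np.savez(f"pics/{n}19.npz",im=im,d=d,K=c[0],e=c[1],M=c[2])
save("sd19a",im,(230,120,370,230),5)
z=np.load("pics/wrist19.npz");save("w19a",z['im'],(200,0,480,235),2.8)
c=(z['K'],z['e'],z['M']); o=np.array([.5493,.1671]); th=.1298
for p in [(.018,-.098,.092),(-.018,-.098,.092),(.018,-.098,.057)]:
    w=[o[0]+p[0]*np.cos(th)-p[1]*np.sin(th),o[1]+p[0]*np.sin(th)+p[1]*np.cos(th),p[2]]; print(p,proj(c,w))
E
```

```text
33.3 [0.5674 0.1727 0.243 ] [-3.1403e+00  2.0000e-04 -1.4408e+00] [-0.3  1.4 -1.5] 0.0197 [ 0.62  0.38 -0.37  0.   -0.82 -0.5 ]
(0.018, -0.098, 0.092) [318.24511089  17.88193038]
(-0.018, -0.098, 0.092) [422.68213412  17.90353478]
(0.018, -0.098, 0.057) [318.00874807  35.52910733]
```

View pics/w19a.png

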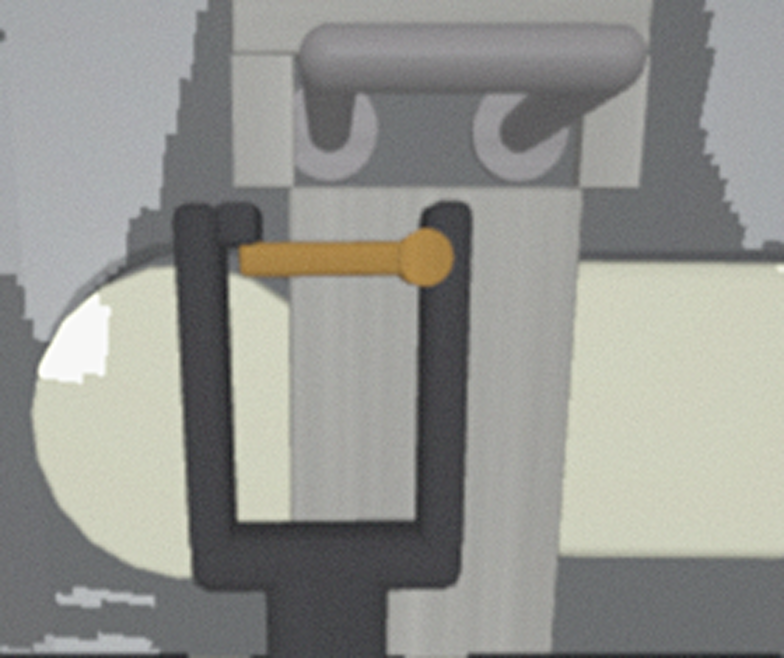

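View pics/sd19a.png

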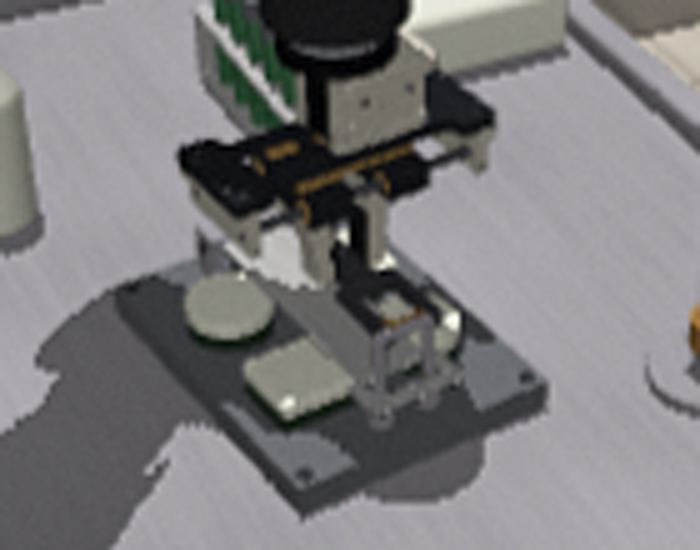

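Request:
{"method": "arm_command", "body": {"targets": [[[0,0,0],[0,0,-6],1],[[0,0,0],[0,0,-4],1],[[0,0,0],[0,0,-1.5],1],[[0,0,0],[0,0,0],1],[[0,0,0],[0,0,0],1]]}}

```text
t: 33.9
eef_pos: [0.5668, 0.1729, 0.2311]
ee_rot: [-3.141, -0.0, -1.44]
force: [-3.3, -0.3, 5.6]
width: 0.0193
```

Request:
{"method": "arm_command", "body": {"targets": [[[0,0,0],[1,-8,0.5],1],[[0,0,0],[1,-8,0],1],[[0,0,0],[1,-6,0],1],[[0,0,0],[1,-6,0],1],[[0,0,0],[1,-6,0],1],[[0,0,0],[0,0,0],1]]}}

```text
t: 34.5
eef_pos: [0.572, 0.1383, 0.2311]
ee_rot: [-3.141, 0.001, -1.442]
force: [-1.4, 2.3, 1.9]
width: 0.0194
```

```bash
python3 st.py; python3 - <<'E'
from h import *
for n in ["wrist"]:
    c=cam(n); im,d=grab_frame(n); save(n+"20",im)
    save("w20a",im,(200,0,480,235),2.8)
E
```

```text
34.5 [0.572  0.1383 0.2311] [-3.1412e+00  5.0000e-04 -1.4418e+00] [-1.4  2.3  1.9] 0.0194 [ 0.57  0.39 -0.39 -0.   -0.79 -0.44]
```

View pics/w20a.png

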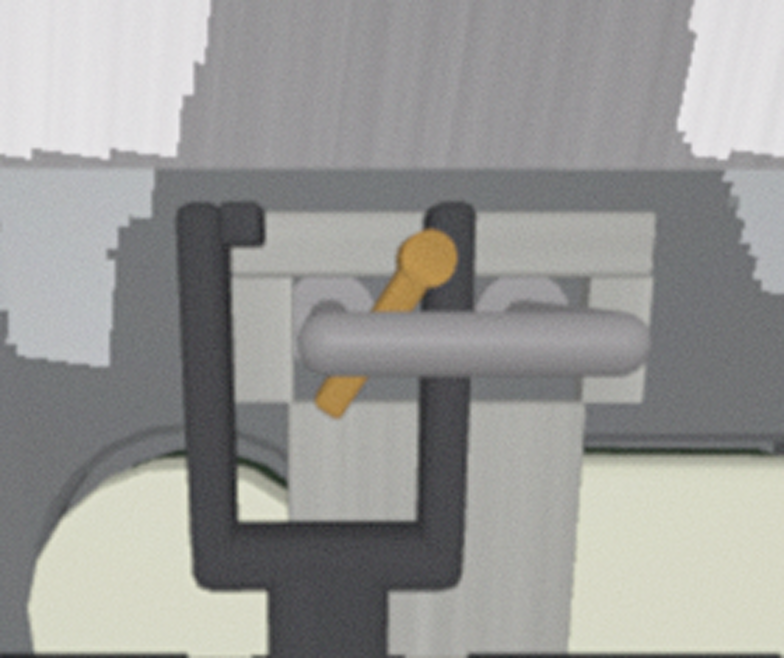

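Request:
{"method": "arm_command", "body": {"targets": [[[0,0,0],[0.5,-6,0],1],[[0,0,0],[0.5,-6,0],1],[[0,0,0],[0.5,-6,0],1],[[0,0,0],[0.5,-5,0],1],[[0,0,0],[0,-2,0],1],[[0,0,0],[0,0,0],1]]}}

```text
t: 35.15
eef_pos: [0.5742, 0.1133, 0.2311]
ee_rot: [-3.141, -0.0, -1.441]
force: [1.3, -0.9, 2.4]
width: 0.0196
```

```bash
python3 st.py; python3 - <<'E'
from h import *
for n in ["wrist"]:
    c=cam(n); im,d=grab_frame(n); save(n+"21",im)
    save("w21a",im,(200,0,480,235),2.8)
E
```

```text
35.15 [0.5742 0.1133 0.2311] [-3.1411e+00 -5.0000e-04 -1.4410e+00] [ 1.3 -0.9  2.4] 0.0196 [ 0.53  0.38 -0.4   0.   -0.79 -0.4 ]
```

View pics/w21a.png

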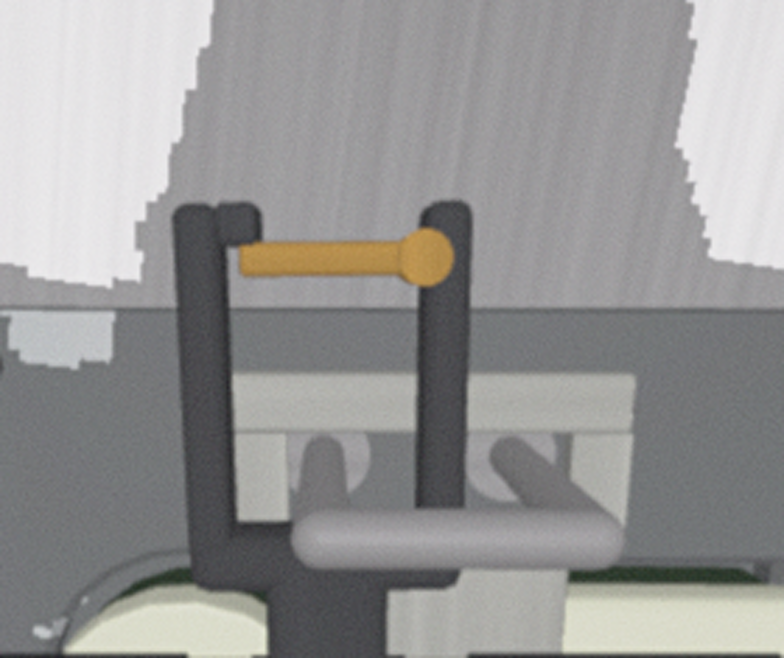

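Request:
{"method": "arm_command", "body": {"targets": [[[0,0,0],[0,0,0],0.6],[[0,0,0],[0,0,0],0.6],[[0,0,0],[0,0,0],0.6],[[0,0,0],[0,0,0],0.55],[[0,0,0],[0,0,15],0.55],[[0,0,0],[0,0,30],0.55],[[0,0,0],[0,0,50],0.55],[[0,0,0],[0,0,50],0.55]]}}

```text
t: 36.0
eef_pos: [0.5735, 0.1137, 0.3769]
ee_rot: [3.14, -0.001, -1.441]
force: [1.0, 0.4, -0.5]
width: 0.0393
```

Request:
{"method": "arm_command", "body": {"targets": [[[0,0,0],[0,20,40],0.5],[[0,0,0],[0,20,40],0.5],[[0,0,0],[0,0,0],0.5],[[0,0,0],[0,0,0],0.5],[[0,0,0],[0,0,0],0.5]]}}

```text
t: 36.5
eef_pos: [0.5735, 0.1536, 0.4547]
ee_rot: [3.14, -0.0, -1.441]
force: [-0.3, -0.4, -0.4]
width: 0.044
```

```bash
python3 st.py; python3 - <<'E'
from h import *
for n in ["wrist","scene","side"]:
    c=cam(n); im,d=grab_frame(n); save(n+"22",im); np.savez(f"pics/{n}22.npz",im=im,d=d,K=c[0],e=c[1],M=c[2])
    if n=="wrist": save("w22a",im,(190,0,450,235),3)
    if n=="side": save("sd22a",im,(230,120,370,230),5)
E
```

```text
36.5 [0.5735 0.1536 0.4547] [ 3.1397e+00 -4.0000e-04 -1.4408e+00] [-0.3 -0.4 -0.4] 0.044 [ 0.59  0.2  -0.09 -0.   -1.28 -0.46]
```

View pics/w22a.png

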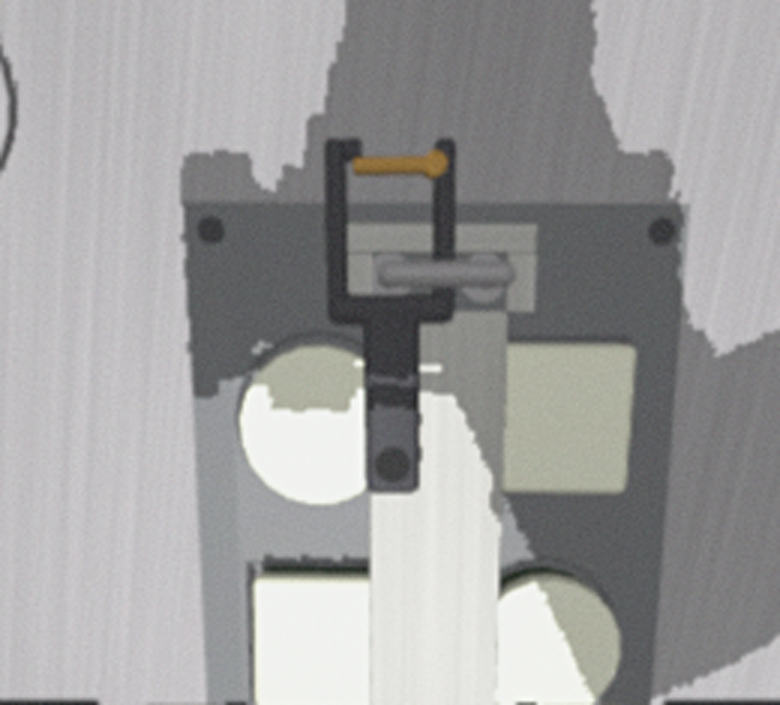

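View pics/sd22a.png

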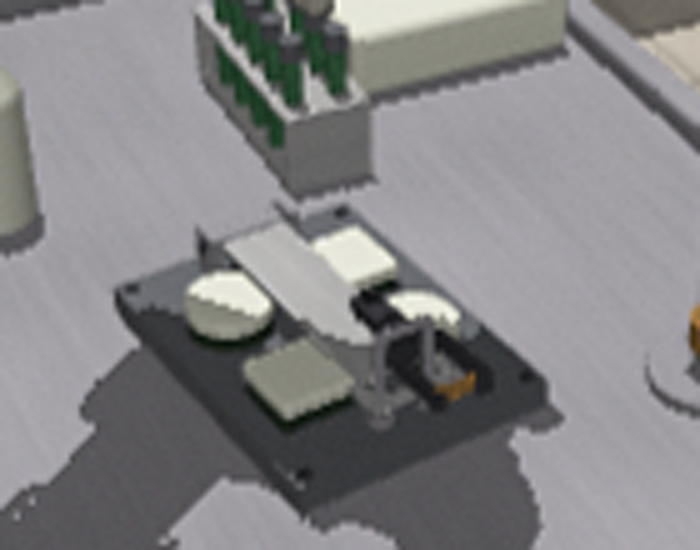

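View pics/scene22.png

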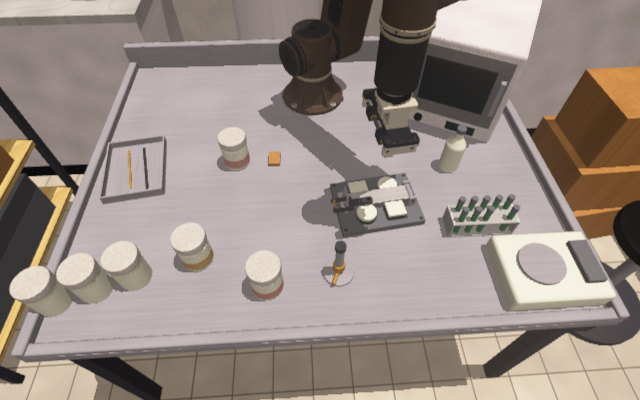

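```bash
python3 - <<'E'
from h import *
z=np.load("pics/wrist22.npz"); c=(z['K'],z['e'],z['M']); d=z['d']
g=lambda u,v:(int(round(190+u/3)),int(round(v/3)))
o=np.array([.5493,.1671]); th=.1298; C,S=np.cos(th),np.sin(th)
for nm,u in dict(shankfront=(390,340),shankL=(375,420),shankR=(412,420),tail=(390,485),armL=(337,230),armR=(445,215),armLend=(337,155),armRend=(447,148),yokeL=(340,305),yokeR=(445,305),bar=(470,450),bar2=(440,600),bartip=(510,238),gateL=(365,166),gateM=(395,165),gateR=(436,162)).items():
    a,b=g(*u); p=np.array([xyz(c,a+i,b+j,d[b+j,a+i]) for i in (0,) for j in (-1,0,1)]); p=np.median(p,0); r=p[:2]-o
    print(nm,(np.array([r@[C,S],r@[-S,C],p[2]])*1000).round(1))
save("w22b",z['im'],(290,40,350,170),4.5)
E
```

```text
shankfront [ 17.7 -76.3  65.2]
shankL [ 23.  -48.1  64.7]
shankR [ 10.1 -48.1  63.6]
tail [ 17.6 -24.7  64.6]
armL [  36.1 -111.8   64.3]
armR [  -0.4 -116.7   63.6]
armLend [  35.9 -135.5   63.6]
armRend [  -1.  -138.4   64.2]
yokeL [ 35.4 -87.3  63. ]
yokeR [ -0.9 -87.3  64.3]
bar [-12.7 -35.6  50.9]
bar2 [-2.6 23.  49.6]
bartip [ -24.6 -110.7   50.5]
gateL [  25.9 -133.    61.8]
gateM [  15.9 -132.8   62.9]
gateR [   2.9 -133.6   64.7]
```

View pics/w22b.png

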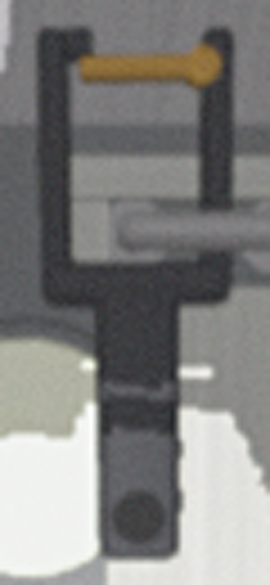

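Request:
{"method": "arm_command", "body": {"targets": [[[0,0,0],[0,-20,-50],0.5],[[0,0,0],[0,-15,-50],0.5],[[0,0,0],[0,0,-30],0.5],[[0,0,0],[0,0,0],0.5],[[0,0,0],[0,0,0],0.5],[[0,0,0],[0,0,0],0.5]]}}

```text
t: 37.25
eef_pos: [0.5748, 0.1213, 0.3336]
ee_rot: [-3.139, 0.001, -1.44]
force: [1.0, -0.0, 0.5]
width: 0.0442
```

```bash
python3 st.py; python3 - <<'E'
from h import *
for n in ["wrist"]:
    c=cam(n); im,d=grab_frame(n); save(n+"23",im); np.savez(f"pics/{n}23.npz",im=im,d=d,K=c[0],e=c[1],M=c[2])
    save("w23a",im,(220,20,420,235),2.7)
E
```

```text
37.25 [0.5748 0.1213 0.3336] [-3.1388e+00  5.0000e-04 -1.4403e+00] [ 1.  -0.   0.5] 0.0442 [ 0.54  0.27 -0.29  0.   -1.01 -0.41]
```

View pics/w23a.png

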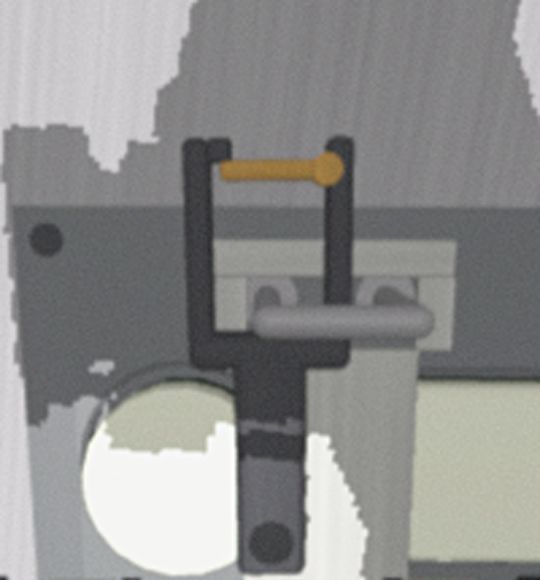

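Request:
{"method": "arm_command", "body": {"targets": [[[0,0,0],[0,15,45],0.5],[[0,0,0],[0,15,45],0.5],[[0,0,0],[0,10,30],0.5],[[0,0,0],[0,0,0],0.5],[[0,0,0],[0,0,0],0.5],[[0,0,0],[0,0,0],0.5]]}}

```text
t: 37.9
eef_pos: [0.5735, 0.1607, 0.4515]
ee_rot: [3.141, 0.0, -1.441]
force: [0.1, 0.7, -0.7]
width: 0.044
```

```bash
python3 st.py; python3 - <<'E'
from h import *
a=np.load("pics/scene0.npz")['im'].astype(int)
im,d=grab_frame("scene"); save("scene24",im); save("s24a",im,(160,120,460,320),2.6)
for nm,b in dict(jar1=(215,125,252,170),jar2=(168,222,216,272),jar3=(245,250,286,300),burner=(322,240,356,287),carton=(266,152,284,166),bottle=(440,125,468,172),rack=(442,195,522,238)).items():
    s=np.s_[b[1]:b[3],b[0]:b[2]]; print(nm,np.median(abs(im[s].astype(int)-a[s])),np.mean(abs(im[s].astype(int)-a[s])).round(1))
E
```

```text
37.9 [0.5735 0.1607 0.4515] [ 3.1413e+00  3.0000e-04 -1.4408e+00] [ 0.1  0.7 -0.7] 0.044 [ 0.6   0.2  -0.1  -0.   -1.27 -0.47]
jar1 5.0 5.0
jar2 5.0 5.1
jar3 5.0 8.4
burner 4.0 4.7
carton 5.0 10.8
bottle 5.0 5.4
rack 5.0 4.5
```

View pics/s24a.png

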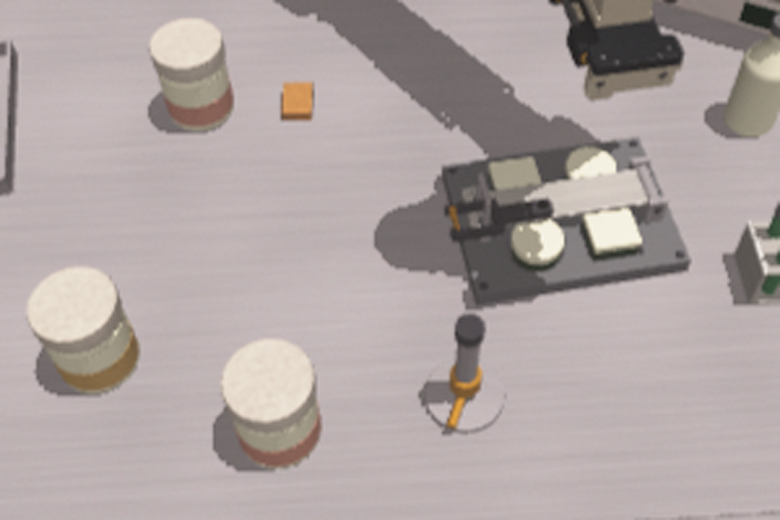

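The bar is down, the hook is latched on leg_a, and the bench things have not moved. The differences at jar3 and the carton come from shadows. I'm handing the job in.

```bash
python3 -c "
from station import *
print(job_done())"
```

```text
the job is handed in; nothing more can be done
None
```

All four dishes are in wells of their own outline, and the hold-down bar is down with the staple through its slot. The snap hook is locked on leg_a and left lying on the bar. I handed the job in at about 38 s.

**Dishes:** every lid read about 42 mm above the bench (41 to 44 mm point by point), which matches fully seated dishes.

**Bar:** its top read 50 to 51 mm, against 50 mm when fully down. It met its stop with about 11 N under the fingers.

**Hook:** its top read 63 to 65 mm, so it lies flat. The leg sits at about x = 42 mm in the hook.

**Gate:** it looked about 3° off in one picture. A closer view showed it parallel to the arm ends, with the whole hook turned about 1.5° on release. I judged it shut.

**Bench things:** the pictures before and after match. Only the carton and jar3 areas differ somewhat, which I put down to shadows.

No knocked object or slackened grip showed up during the run.

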